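# Seat a spindle, turn its flat to the slot and hold the collar on it

### The job

Press the spindle housing down flush into the green plate's pocket, orange nose in the slot, then turn its shaft until the yellow set-screw flat faces straight out along that slot. Then slide the collar over the shaft with its red-headed screw over the flat, and finish still holding it there in the gripper, its top level with the end of the shaft and the screw's tip bearing against the flat. Leave the bottle, tin and tile where they are.

Things in the scene. Friction and masses are not known exactly. Their poses are not given: they have to be found in the camera images.
- mount: Green plate fixed to the bench, 124 (x) x 104 (y) x 26 mm high. Origin: centre of its underside. Its top has a T-shaped pocket 22 mm deep: 73 (x) x 63 (y) mm, centred on the plate, plus a 19 mm wide slot with a yellow floor that runs from it out through the +x edge. +x points outwards along the slot.
- pocket (a point): Centre of the pocket's floor, 4 mm above the plate's underside, axes as the plate's.
- housing_top (a point): Centre of the top face of the loose spindle housing: aluminium block 70 (x) x 60 (y) x 22 mm high with an orange nose 16 mm wide reaching x = 48 mm; underside edges chamfered 3 mm; 0.75 kg with shaft. +x along the nose, z up. It fits the pocket with 1.5 mm to spare each side, nose in the slot; seated, its top is flush with the plate. The shaft stands on this point.
- shaft: Steel shaft, 24 mm diameter, 48 mm tall above the housing: also the handle to lift it by. A flat painted yellow runs its whole length, 7 mm from the axis (19 mm across there). It turns about its axis with 0.08 N m of drag and stays put. Origin: on the axis at the housing's top; +x out through the flat, z up. It starts 0.45 to 1.25 rad clockwise (from above) from the nose.
- shaft_flat (a point): Middle of the flat, 7 mm from the shaft's axis and 24 mm above the housing's top; axes as the shaft's. A small yellow patch on the shaft's end lies on the flat's side.
- collar_center (a point): Centre, half-way up, of the loose dark steel collar lying flat: ring 46 mm outside, bore 27 mm, 26 mm high, 0.2 kg. A set screw crosses its wall along +x at half height: red head 10 mm thick out to 31.5 mm from the axis, brass tip 6 mm thick into the bore to 8.5 mm from the axis, so it passes down the shaft only over the flat (1.5 mm clear of it). z up.
- collar: The same collar; origin at the centre of its underside, same axes.
- screw_head (a point): Outer end of the red screw head, 31.5 mm along +x from the collar's centre.
- bottle_mid (a point): Amber glass bottle, 72 mm in diameter, 190 mm high, half-way up. A bystander.
- tin_mid (a point): Steel tin with a white band, 74 mm in diameter, 90 mm high, half-way up. A bystander.
- tile_mid (a point): Dark tile 100 x 100 x 9 mm, its centre. A bystander.
Not all that is in view belongs to the job. Leave any blue or brown look-alike of the part that bears housing_top alone. Of the things that look like the collar, the smallest one is meant.

How it is judged:
On the way, in this order (a step that is already met when the one before it is completed fails the run):
1. the housing sits flush in the plate's pocket (z of housing_top in the frame of mount between 0.024 and 0.028 m and horizontal distance between housing_top and pocket below 0.0035 m and angle between housing_top's own z axis and vertical below 0.06 rad and angle between the x axis of housing_top and the x axis of mount, either way round below 0.12 rad), for 0.2 s.
2. the shaft's flat faces out along the slot (all of step 1 and angle between the x axis of shaft and the x axis of mount, either way round below 0.2 rad and x of shaft_flat in the frame of mount above 0 m), for 0.2 s.
At the end, for the whole second after the job is handed in: Housing flush within 2 mm; flat facing along the slot within 0.2 rad; collar gripped, upright, round the shaft with its top level with the shaft's end within 4 mm, screw within 0.25 rad of the flat and bearing on it with over 0.3 N; bottle, tin and tile within 30 mm of their starts (all of step 2 and z of collar_center in the frame of shaft between 0.031 and 0.039 m and y of collar_center in the frame of shaft between -0.004 and 0.004 m and x of collar_center in the frame of shaft between -0.004 and -0.0003 m and angle between the x axis of collar and the x axis of shaft, either way round below 0.25 rad and x of screw_head in the frame of shaft above 0.02 m and angle between collar_center's own z axis and vertical below 0.12 rad and contact force between the fingers and collar above 1 N and contact force between collar and shaft above 0.3 N and distance of each of bottle_mid, tin_mid, tile_mid from where it was at the start of the episode below 0.03 m); the arm keeps its last pose, push and grip.
It fails at once if the amber bottle was moved more than 30 mm (distance of bottle_mid from where it was at the start of the episode above 0.03 m).
It fails at once if the white tin was moved more than 30 mm (distance of tin_mid from where it was at the start of the episode above 0.03 m).
It fails at once if the dark tile was moved more than 30 mm (distance of tile_mid from where it was at the start of the episode above 0.03 m).
It also fails if it takes over 58 s, if anything falls off the work surface, if the arm or the gripper's body presses on something with over 40 N, if the wrist force passes 120 N, or if a joint passes its speed limit or range.

### The arm

A 7-joint arm with a two-finger parallel gripper is mounted at the origin on the work surface. World frame = base frame: x ahead of the robot, y to its left, z up, the work surface at z = 0. Lengths are in m, angles in rad, forces in N, time in s.
With the tool pointing down it reaches from about 0.425 to 1.025 m from the base axis. Payload 3.6 kg.
Tool frame: the origin (TCP) lies between the finger pads; the fingertips stand 19 mm ahead of it and the grasp point (between the pads) is the TCP; y points along the fingers, x is the direction in which the jaws open and shut, and the axes are right-handed (so a half turn about y gives the same grasp; the last joint's range is limited). The gripper opens to 85 mm and grips with 20 to 120 N. Pads are 22 mm wide; open, the fingers measure 114 mm over their backs; the gripper's body (76 mm by 85 mm) begins 54 mm behind the grasp point. The pads swing forward as they close: fully open they stand 13 mm farther back than shut.
Start: joints at [-1.427, 0.591, 0.048, 1.609, -0.033, 0.943, -0.034], TCP at [0.171, 0.705, 0.25] pointing down, gripper open.
Joint ranges: [-2.69, 2.69], [-0.47, 2.24], [-1.27, 1.36], [0.19, 2.51], [-1.53, 4.68], [0.08, 2.07], [-3.09, 3.09]. Speed limits (rad/s): [2.57, 2.57, 3.14, 3.14, 3.14, 3.14, 3.14].

### API

Orientations are given as a unit quaternion [x, y, z, w].
In Python, from plant import robot, optics gives the robot as it stands. The module is installed in compiled form; this text tells all that it offers.
- The arm moves only by the tool step_arm, never from a script. Its argument "steps" is text: rows parted by semicolons, each of 5 numbers parted by spaces: the finger opening in m, from 0 to 0.0854, then the shift along the tool's x, y, z in m, then the turn about the tool's y in rad. A call has 1 to 8 rows; each row is the pose to reach, as a shift and turn from the pose commanded when the call began, along the tool's axes at that moment; what a row does not reach only later rows make up. A row lasts 1/10 s, in which the tool goes at most 50 mm and 8.59 degrees, less where a joint would pass 70% of its speed; a pose out of reach is approached as far as the arm can. A call with a gripper value outside its range is refused whole. The fingers move at their own pace and stop on an object; "grip_force" is the grip in N (left out, the last holds). Time passes only in rows, so rows that repeat a pose let the fingers close. It gives the time, the measured TCP pose, the force and the opening at its end, in the units of the state.
- robot.observe(): the state, without advancing time (a new reading comes with each control period).
- optics.snapshot(name): name is "scene" or "top" or "wrist"; returns (picture, depth): 384x512x3 uint8, blue, green, red; 384x512 float32, m along the optical axis (not along the pixel's ray), 0 where there is no reading.
- optics.camera_model(name): a dict with "fx", "fy", "cx", "cy" (pixels), "cam_to_world" (4x4, takes a point from camera to world coordinates); the wrist camera has in their place "hand_eye" (4x4, takes a point from camera to tool coordinates, whose origin is the TCP and whose axes are the tool frame's). Camera axes: x right, y up, looking along -z (the intrinsics and any distortion apply to the point x, -y, -z); pixel columns grow to the right and rows downward; lengths in m; the calibration is good to about 2 mm. A picture is of the moment at which its call begins: read the wrist's pose just before it. camera_model takes no time and is no camera call.
- robot.close_job(): hands the job in, once; it reports no verdict.
Trained networks look in the newest picture that a camera, given by its name, has taken for a name from the list of things; names that differ only in an ending like _2 or _b are one class to them, and where a whole thing is asked for, a point or a joint stands for the part that bears it (a point fixed in the world has none). Each returns a list of dicts, best first, with "conf" (0 to 1); they miss things now and then, are a little off and sometimes report something else, mostly with a low value. They report only what shows in the picture. A call takes as long as a camera call. They do not tell look-alikes from the thing itself.
- optics.find_in(thing, camera): "extent" ([left, top, right, bottom] in pixels, round what is visible of it).
The state is a dict: "t": time; "joint_positions": joint angles; "dq": joint speeds; "tau": joint torques, N m; "position": TCP position; "eef_rot": TCP orientation; "ft_force": force on the tool from outside, world axes, zero at the start; "torque": the same for the moment, N m; "gripper_width": finger opening in m.
Only numpy, scipy, OpenCV 4.12 (cv2) and the standard library are available. Lean on these libraries where they do the work, as an engineer would, in place of code of your own. Each camera call takes 0.05 s, during which the arm holds its last target.

## Working session

There is one attempt and no reset: what is moved stays moved. The work goes in short steps, Python scripts to look and compute and a tool call to move; the robot and the scene stay as the last step left them, time stands still between calls to the robot, and variables do not carry over. Pictures are saved under pics/ and viewed, and the job is handed in when it is done.

Besides the shell and the picture viewer there is one more tool, called after ">>>" as a command line: name --argument value ..., lists and objects as JSON in quotes. step_arm: Moves the arm, as the interface text tells. Its arguments: {"type":"object","properties":{"steps":{"type":"string"},"grip_force":{"type":"number"}},"required":["steps"]}

```bash
mkdir -p pics; ls
python3 - <<'E'
from plant import robot, optics
import cv2, numpy as np
s=robot.observe(); print({k:np.round(v,3) for k,v in s.items()})
for n in ("scene","top","wrist"):
    m=optics.camera_model(n); print(n,{k:(np.round(v,3).tolist() if not isinstance(v,str) else v) for k,v in m.items()})
    p,d=optics.snapshot(n); cv2.imwrite(f"pics/{n}0.png",p); np.save(f"{n}0.npy",d)
E
```

```text
pics
{'t': np.float64(0.0), 'joint_positions': array([-1.427,  0.592,  0.048,  1.61 , -0.033,  0.943, -0.034]), 'dq': array([-0.002, -0.   ,  0.   ,  0.002,  0.001,  0.003,  0.   ]), 'tau': array([ 1.0000e-03, -5.4871e+01,  1.5470e+00, -1.9813e+01,  9.0000e-03,
        9.0000e-03,  0.0000e+00]), 'position': array([0.171, 0.704, 0.249]), 'eef_rot': array([ 0.556,  0.437, -0.438, -0.555]), 'ft_force': array([ 0.611, -0.497, -1.049]), 'torque': array([0.01 , 0.018, 0.003]), 'gripper_width': np.float64(0.085)}
scene {'fx': 355.291, 'fy': 355.291, 'cx': 249.885, 'cy': 198.382, 'cam_to_world': [[0.311, -0.728, 0.611, 1.174], [0.95, 0.233, -0.207, -0.203], [0.008, 0.645, 0.764, 0.796], [0.0, 0.0, 0.0, 1.0]]}
top {'fx': 367.879, 'fy': 367.879, 'cx': 256.1, 'cy': 185.088, 'cam_to_world': [[-0.011, 0.991, -0.136, 0.454], [-1.0, -0.012, -0.005, -0.021], [-0.007, 0.135, 0.991, 1.089], [0.0, 0.0, 0.0, 1.0]]}
wrist {'fx': 319.384, 'fy': 319.384, 'cx': 250.011, 'cy': 195.112, 'hand_eye': [[1.0, 0.0, 0.0, 0.001], [-0.0, 0.28, -0.96, -0.123], [-0.0, 0.96, 0.28, 0.071], [0.0, 0.0, 0.0, 1.0]]}
```

View pics/scene0.png

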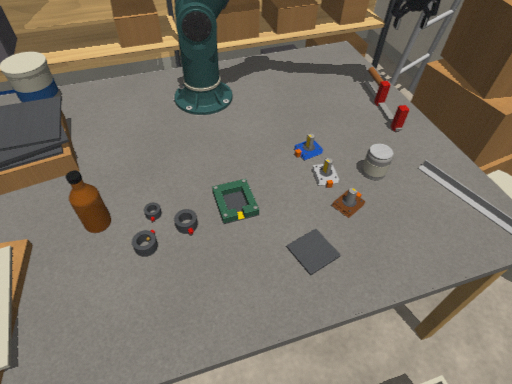

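View pics/top0.png

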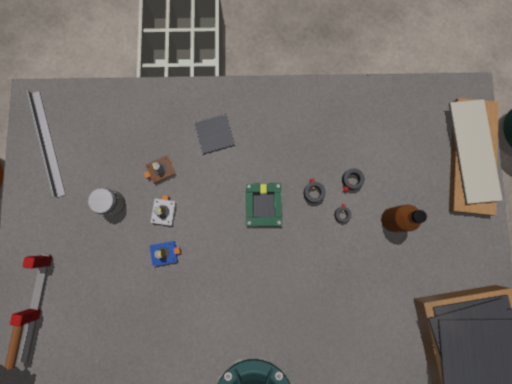

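View pics/wrist0.png

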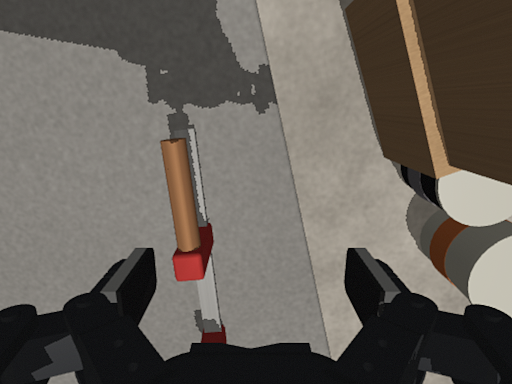

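```bash
cat > h.py <<'E'
from plant import robot, optics
import cv2, numpy as np
from scipy.spatial.transform import Rotation as R
def tool(s=None):
    s=s or robot.observe(); T=np.eye(4); T[:3,:3]=R.from_quat(s['eef_rot']).as_matrix(); T[:3,3]=s['position']; return T
def cam(n,T=None):
    m=optics.camera_model(n)
    C=np.array(m['cam_to_world']) if 'cam_to_world' in m else (tool() if T is None else T)@np.array(m['hand_eye'])
    return m,C
def ray(m,C,u,v):
    d=np.array([(u-m['cx'])/m['fx'],-(v-m['cy'])/m['fy'],-1.]); return C[:3,3],C[:3,:3]@d
def at_z(m,C,u,v,z):
    o,d=ray(m,C,u,v); return o+d*(z-o[2])/d[2]
def cloud(m,C,D):
    v,u=np.mgrid[:D.shape[0],:D.shape[1]]
    P=np.stack([(u-m['cx'])/m['fx']*D,-(v-m['cy'])/m['fy']*D,-D],-1)
    return P@C[:3,:3].T+C[:3,3]
def proj(m,C,p):
    q=np.linalg.inv(C)@np.r_[p,1]; return m['cx']+m['fx']*q[0]/-q[2], m['cy']+m['fy']*q[1]/q[2]
def delta(p,yaw=None):
    """tool-axes shift to world p; """
    T=tool(); return T[:3,:3].T@(np.array(p)-T[:3,3])
E
python3 - <<'E'
from h import *
m,C=cam('top')
print({k:v for k,v in m.items() if k not in('cam_to_world',)})
print(np.round(tool(),3))
for nm,(u,v),z in [('house',(163,208),.03),('blue',(165,254),.03),('brown',(160,170),.03),('mount',(264,205),.026),('slot',(264,187),.01),('coll',(343,215),.013),('collhead',(344,206),.013),('c2',(315,192),.013),('c3',(353,180),.013),('bottle',(400,218),.1),('tin',(102,200),.09),('tile',(215,134),.0),('base',(255,375),0)]:
    print(nm,np.round(at_z(m,C,u,v,z),3))
p=cv2.imread('pics/top0.png'); cv2.imwrite('pics/top0c.png',np.hstack([cv2.resize(p[150:280,125:225],None,fx=4,fy=4,interpolation=2),cv2.resize(p[150:280,290:390],None,fx=4,fy=4,interpolation=2)]))
E
```

```text
{'fx': 367.8787827864361, 'fy': 367.8787827864361, 'cx': 256.1002925236273, 'cy': 185.08806331018585}
[[ 0.236 -0.    -0.972  0.171]
 [ 0.972 -0.002  0.236  0.704]
 [-0.002 -1.    -0.     0.249]
 [ 0.     0.     0.     1.   ]]
house [0.535 0.254 0.03 ]
blue [0.405 0.245 0.03 ]
brown [0.647 0.265 0.03 ]
mount [ 0.541 -0.038  0.026]
slot [ 0.595 -0.039  0.01 ]
coll [ 0.51  -0.268  0.013]
collhead [ 0.536 -0.272  0.013]
c2 [ 0.578 -0.189  0.013]
c3 [ 0.613 -0.302  0.013]
bottle [ 0.496 -0.4    0.1  ]
tin [0.555 0.406 0.09 ]
tile [0.761 0.108 0.   ]
base [ 0.068 -0.006  0.   ]
```

View pics/top0c.png

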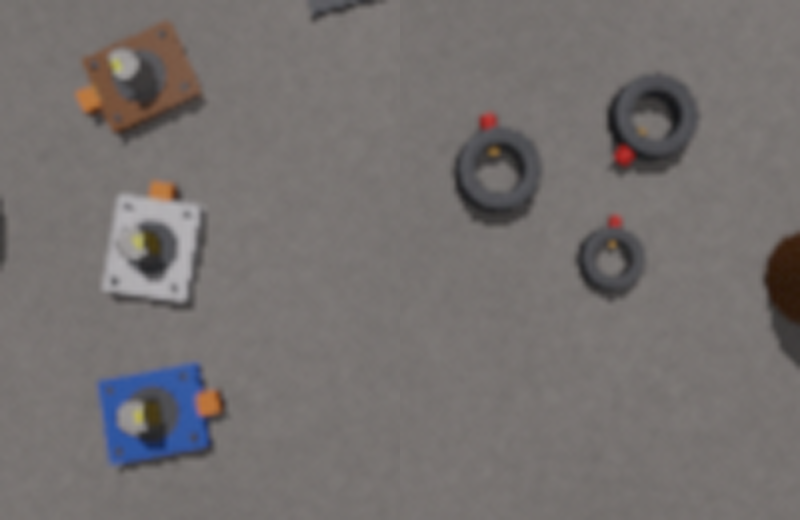

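Run:
```python
from h import *
print(np.round(delta([0.535,0.247,0.19]),3))
```

```text
[-0.358  0.06  -0.462]
```

>>> step_arm --steps "0.085 -0.03 0 -0.038 0; 0.085 -0.06 0 -0.076 0; 0.085 -0.09 0 -0.115 0; 0.085 -0.12 0 -0.154 0; 0.085 -0.15 0 -0.192 0; 0.085 -0.18 0 -0.23 0; 0.085 -0.21 0 -0.27 0; 0.085 -0.24 0 -0.308 0"

```text
t: 0.95
position: [0.4147, 0.3969, 0.2503]
eef_rot: [0.556, 0.437, -0.437, -0.556]
ft_force: [0.9, 0.1, 0.5]
gripper_width: 0.0847
```

Run:
```python
from h import *
print(np.round(delta([0.535,0.247,0.19]),3), robot.observe()['joint_positions'].round(2))
```

```text
[-0.117  0.06  -0.152] [-0.9   0.4   0.08  1.96 -0.04  0.78  0.53]
```

>>> step_arm --steps "0.085 -0.029 0 -0.038 0; 0.085 -0.058 0.01 -0.076 -0.1; 0.085 -0.09 0.02 -0.115 -0.2; 0.085 -0.117 0.04 -0.152 -0.3; 0.085 -0.117 0.06 -0.152 -0.4; 0.085 -0.117 0.06 -0.152 -0.4"

```text
t: 1.55
position: [0.533, 0.246, 0.1877]
eef_rot: [-0.458, -0.536, 0.54, 0.46]
ft_force: [-1.1, -0.2, -0.3]
gripper_width: 0.0848
```

Run:
```python
from h import *
s=robot.observe(); T=tool(s); p,d=optics.snapshot('wrist'); np.savez('w1.npz',T=T,d=d,p=p); cv2.imwrite('pics/w1.png',p); print(T.round(3),s['joint_positions'].round(2))
```

```text
[[-0.157 -0.005 -0.988  0.533]
 [ 0.988 -0.003 -0.157  0.246]
 [-0.002 -1.     0.006  0.188]
 [ 0.     0.     0.     1.   ]] [-0.5   0.5  -0.01  1.97  0.01  0.68  1.21]
```

View pics/w1.png

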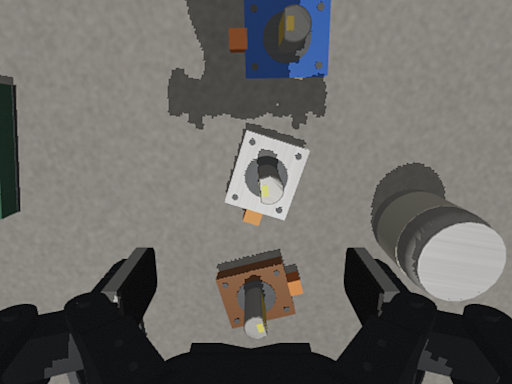

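```bash
cat > hs.py <<'E'
from h import *
def meas(f,zt=0.022,c0=None,save=None):
    z=np.load(f); T,d,p=z['T'],z['d'],z['p']; m,C=cam('wrist',T); X=cloud(m,C,d)
    r=np.hypot(X[...,0]-c0[0],X[...,1]-c0[1])
    hsv=cv2.cvtColor(p,cv2.COLOR_BGR2HSV)
    top=(abs(X[...,2]-zt)<.006)&(r<.055)&(hsv[...,1]<60)&(d>0)
    print('top n',top.sum(),'z',np.median(X[top][:,2]))
    rc=cv2.minAreaRect((X[top][:,:2]*1000).astype(np.float32)); print('rect',rc)
    sh=(X[...,2]>zt+.04)&(X[...,2]<zt+.06)&(r<.03)
    print('shaft top n',sh.sum(),'z',np.median(X[sh][:,2]),'mid',(X[sh].min(0)+X[sh].max(0))/2,'ext',np.ptp(X[sh],axis=0), 'circ',cv2.minEnclosingCircle((X[sh][:,:2]*1000).astype(np.float32)))
    ye=sh&(hsv[...,0]>20)&(hsv[...,0]<40)&(hsv[...,1]>90)
    print('yellow',ye.sum(),X[ye].mean(0))
    no=(abs(X[...,2]-zt+.004)<.012)&(r<.07)&(hsv[...,0]<20)&(hsv[...,1]>120)
    print('nose',no.sum(),X[no].mean(0),'ang',)
    if save: 
        x,y=map(int,proj(m,C,np.r_[c0,zt])); cv2.imwrite(save,cv2.resize(p[max(0,y-50):y+50,x-60:x+60],None,fx=6,fy=6,interpolation=2))
E
python3 - <<'E'
from hs import *
meas('w1.npz',.022,np.array([.535,.25]),'pics/w1c.png')
E
```

```text
top n 3965 z 0.022124615275177117
rect ((525.5401611328125, 260.33319091796875), (60.2392692565918, 70.20602416992188), 81.37332916259766)
shaft top n 633 z 0.06968969176025694 mid [0.52520574 0.26163408 0.06692778] ext [0.02380306 0.02099829 0.0094499 ] circ ((525.1167602539062, 260.1460876464844), 12.0588960647583)
yellow 52 [0.52584566 0.25694084 0.06992528]
nose 196 [0.56630745 0.25323323 0.0216226 ] ang
```

View pics/w1c.png

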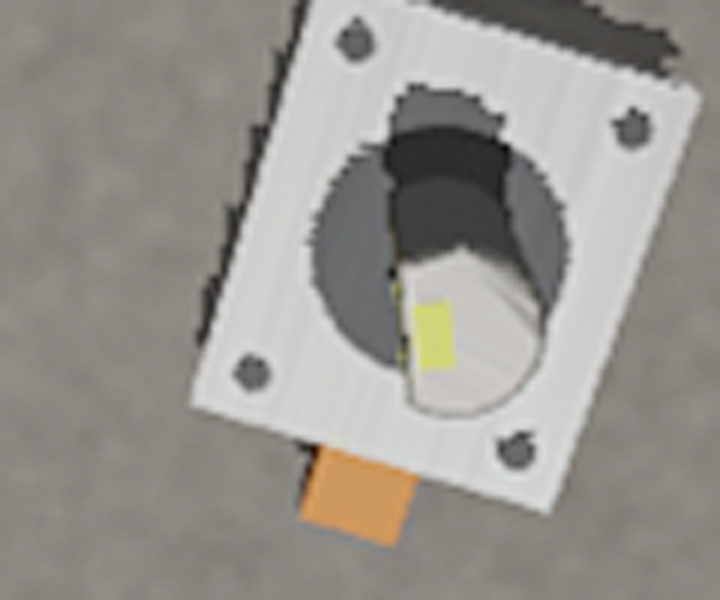

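Run:
```python
from hs import *
z=np.load('w1.npz');T,d,p=z['T'],z['d'],z['p'];m,C=cam('wrist',T)
x,y=map(int,proj(m,C,np.r_[.535,.25,.022]))
for a,b in [((402,265),(413,400)),((415,303),(424,370)),((446,300),(455,368))]:
    P=[at_z(m,C,x-60+(q[0]+.5)/6-.5,y-50+(q[1]+.5)/6-.5,.070) for q in (a,b)]
    v=P[1]-P[0]; print(P[0].round(4),P[1].round(4),np.arctan2(v[1],v[0]), 'normal',np.arctan2(-v[0],v[1]), np.linalg.norm(v))
X=cloud(m,C,d);c=np.array([.5253,.2602])
sh=(abs(X[...,2]-.07)<.004)&(np.hypot(X[...,0]-c[0],X[...,1]-c[1])<.03)
Q=X[sh][:,:2]-c
for a in np.arange(-2.2,-.3,.1):
    n=np.array([np.cos(a),np.sin(a)]);print(round(a,2),np.round((Q@n).max()*1000,1),np.round((Q@n).min()*1000,1),end=' | ')
```

```text
[0.5173 0.2514 0.07  ] [0.535  0.2558 0.07  ] 0.24474360794525546 normal -1.3260527188496412 0.01828916249680549
[0.522  0.2539 0.07  ] [0.5307 0.2565 0.07  ] 0.2967525674406977 normal -1.274043759354199 0.009140365082010183
[0.521  0.2578 0.07  ] [0.5298 0.2605 0.07  ] 0.29926748381310514 normal -1.2715288429817915 0.009272736120905845
-2.2 11.9 -11.8 | -2.1 11.6 -11.7 | -2.0 11.2 -11.7 | -1.9 10.7 -11.9 | -1.8 10.2 -12.0 | -1.7 9.5 -11.9 | -1.6 8.7 -11.9 | -1.5 7.9 -12.0 | -1.4 7.0 -12.0 | -1.3 7.2 -12.0 | -1.2 7.8 -11.9 | -1.1 8.4 -11.9 | -1.0 8.9 -11.9 | -0.9 9.5 -11.9 | -0.8 10.1 -11.9 | -0.7 10.5 -11.8 | -0.6 10.9 -11.9 | -0.5 11.3 -12.0 | -0.4 11.5 -12.0 |
```

Run:
```python
from h import *
print(np.round(delta([0.5247,0.2626,0.16]),4))
```

```text
[0.0153 0.029  0.0056]
```

>>> step_arm --steps "0.07 0 0 0 0.14; 0.07 0 0 0 0.28; 0.07 0 0 0 0.42; 0.07 0 0 0 0.56; 0.07 0 0 0 0.7; 0.07 0 0 0 0.84; 0.07 0 0 0 0.98; 0.07 0 0 0 1.12"

```text
t: 2.4
position: [0.5329, 0.2523, 0.1916]
eef_rot: [-0.674, -0.213, 0.212, 0.675]
ft_force: [-0.4, -0.7, -0.2]
gripper_width: 0.0698
```

>>> step_arm --steps "0.07 0 0 0 0.14; 0.07 0 0 0 0.28; 0.07 0 0 0 0.42; 0.07 0 0 0 0.56; 0.07 0 0 0 0.7; 0.07 0 0 0 0.84; 0.07 0 0 0 0.98; 0.07 0 0 0 1.12"

```text
t: 3.2
position: [0.5328, 0.2525, 0.1914]
eef_rot: [-0.683, 0.179, -0.178, 0.685]
ft_force: [0.1, -0.1, -0.4]
gripper_width: 0.0699
```

>>> step_arm --steps "0.07 0 0 0 0.14; 0.07 0 0 0 0.28; 0.07 0 0 0 0.42; 0.07 0 0 0 0.56; 0.07 0 0 0 0.7; 0.07 0 0 0 0.83; 0.07 0 0 0 0.83"

```text
t: 3.9
position: [0.5328, 0.2524, 0.1907]
eef_rot: [-0.555, 0.438, -0.437, 0.556]
ft_force: [-0.2, 0.0, -0.2]
gripper_width: 0.0701
```

```bash
python3 - <<'E'
from h import *
s=robot.observe();T=tool(s);print(T.round(3),s['joint_positions'].round(2),np.arctan2(T[1,0],T[0,0]),s['gripper_width'])
n=np.array([np.cos(-1.34),np.sin(-1.34)])
c=np.array([.5253,.2602])-.0025*n;print(c)
print(np.round(delta([*c,0.13]),4))
p,d=optics.snapshot('wrist'); np.savez('w2.npz',T=T,d=d,p=p); cv2.imwrite('pics/w2.png',p)
E
python3 - <<'E'
from hs import *
meas('w2.npz',.022,np.array([.525,.26]))
E
```

```text
[[ 0.235 -0.     0.972  0.533]
 [-0.972  0.002  0.235  0.252]
 [-0.002 -1.     0.     0.191]
 [ 0.     0.     0.     1.   ]] [-1.09  0.65  0.86  1.99 -0.69  0.81 -1.17] -1.3337005960223836 0.0701060044075692
[0.52472812 0.26263371]
[-0.0117  0.0607 -0.0054]
top n 3764 z 0.021853896373183357
rect ((525.3781127929688, 259.2417907714844), (60.176090240478516, 71.18437194824219), 81.40338897705078)
shaft top n 611 z 0.06945708668434145 mid [0.52512813 0.26095948 0.0669741 ] ext [0.02427848 0.02069861 0.00958184] circ ((525.1101684570312, 259.72833251953125), 12.21943473815918)
yellow 72 [0.52631387 0.25649435 0.06937266]
nose 262 [0.56685393 0.25376944 0.02096966] ang
```

View pics/w2.png

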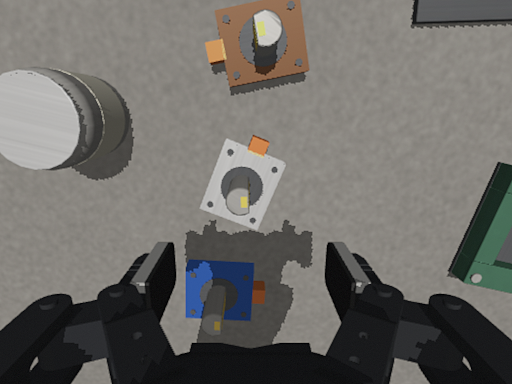

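>>> step_arm --steps "0.06 -0.012 0.04 -0.0055 0; 0.06 -0.012 0.08 -0.0055 0; 0.06 -0.012 0.11 -0.0055 0; 0.06 -0.012 0.139 -0.0055 0; 0.06 -0.012 0.139 -0.0055 0"

```text
t: 4.45
position: [0.5229, 0.2606, 0.0487]
eef_rot: [0.557, -0.439, 0.436, -0.554]
ft_force: [-0.8, -0.3, -0.0]
gripper_width: 0.0598
```

>>> step_arm --steps "0.03 0 0 0 0; 0.015 0 0 0 0; 0.01 0 0 0 0; 0.01 0 0 0 0; 0.01 0 0 0 0; 0.01 0 0 0 0" --grip_force 60

```text
t: 5.05
position: [0.5265, 0.2615, 0.0532]
eef_rot: [-0.554, 0.438, -0.438, 0.557]
ft_force: [-0.5, 2.7, 7.6]
gripper_width: 0.0179
```

>>> step_arm --steps "0.01 0 -0.02 0 0; 0.01 0 -0.05 0 0; 0.01 0 -0.08 0 0; 0.01 0 -0.11 0 0; 0.01 0.04 -0.11 0 -0.05; 0.01 0.08 -0.11 0 -0.1; 0.01 0.11 -0.11 0 -0.15; 0.01 0.12 -0.11 0 -0.15"

```text
t: 5.85
position: [0.5529, 0.1375, 0.1617]
eef_rot: [0.586, -0.396, 0.398, -0.584]
ft_force: [-0.2, -1.2, -8.1]
gripper_width: 0.0183
```

Run:
```python
from h import *
s=robot.observe();T=tool(s);print(T.round(3),s['joint_positions'].round(2),np.arctan2(T[1,0],T[0,0]),s['gripper_width'],s['ft_force'])
p,d=optics.snapshot('wrist'); np.savez('w3.npz',T=T,d=d,p=p); cv2.imwrite('pics/w3.png',p)
```

```text
[[ 0.369  0.     0.929  0.553]
 [-0.929 -0.003  0.369  0.137]
 [ 0.003 -1.    -0.001  0.162]
 [ 0.     0.     0.     1.   ]] [-0.85  0.65  0.76  2.05 -0.68  0.71 -0.84] -1.1925683398848124 0.01829587741228013 [-0.17936885 -1.23201795 -8.10406989]
```

View pics/w3.png

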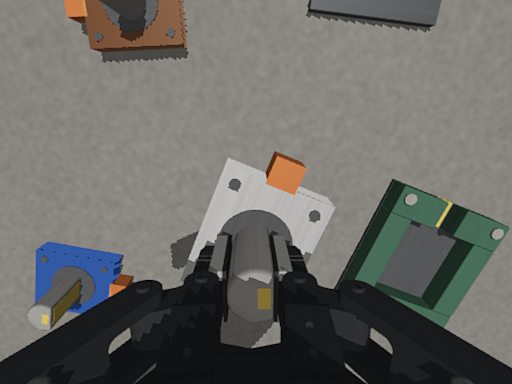

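```bash
cat > mt.py <<'E'
from h import *
from scipy.optimize import minimize
def mount(f,c0=(.541,-.038)):
    z=np.load(f); T,d,p=z['T'],z['d'],z['p']; m,C=cam('wrist',T); X=cloud(m,C,d)
    hsv=cv2.cvtColor(p,cv2.COLOR_BGR2HSV)
    g=(abs(X[...,2]-.026)<.004)&(np.hypot(X[...,0]-c0[0],X[...,1]-c0[1])<.1)&(d>0)&(hsv[...,0]>55)&(hsv[...,0]<95)&(hsv[...,1]>60)
    Q=X[g]; print('n',len(Q),'z',np.median(Q[:,2]),'bbox',Q.min(0),Q.max(0)); rc=cv2.minAreaRect((Q[:,:2]*1000).astype(np.float32)); print(rc, cv2.boxPoints(rc).round(1).tolist())
    fl=(abs(X[...,2]-.004)<.003)&(np.hypot(X[...,0]-c0[0],X[...,1]-c0[1])<.045)
    if fl.sum()>20: print('floor',fl.sum(),cv2.minAreaRect((X[fl][:,:2]*1000).astype(np.float32)))
    ye=(np.hypot(X[...,0]-c0[0]-.05,X[...,1]-c0[1])<.05)&(hsv[...,0]>20)&(hsv[...,0]<35)&(hsv[...,1]>120)&(X[...,2]<.03)
    if ye.sum(): print('yel',ye.sum(),X[ye].mean(0),np.ptp(X[ye],axis=0))
def hous(f,zt):
    z=np.load(f); T,d,p=z['T'],z['d'],z['p']; m,C=cam('wrist',T); X=cloud(m,C,d); c0=T[:2,3]
    hsv=cv2.cvtColor(p,cv2.COLOR_BGR2HSV); r=np.hypot(X[...,0]-c0[0],X[...,1]-c0[1])
    no=(r<.07)&(hsv[...,0]<20)&(hsv[...,1]>120)&(abs(X[...,2]-zt)<.006)
    Q=X[no]; rc=cv2.minAreaRect((Q[:,:2]*1000).astype(np.float32)); print('nose',no.sum(),Q.mean(0),rc)
    w=(r<.065)&(hsv[...,1]<50)&(abs(X[...,2]-zt)<.006); Q=X[w]; print('white',w.sum(),np.median(Q[:,2]),cv2.minAreaRect((Q[:,:2]*1000).astype(np.float32)))
    # plane tilt
    A=np.c_[Q[:,:2],np.ones(len(Q))]; print('tilt',np.linalg.lstsq(A,Q[:,2],rcond=None)[0])
    print('tcp',T[:3,3], 'tool x ang',np.arctan2(T[1,0],T[0,0]))
E
python3 - <<'E'
from mt import *
mount('w3.npz'); hous('w3.npz',.134)
E
```

```text
n 6402 z 0.025731510204800717 bbox [ 0.49389098 -0.08607978  0.02200148] [0.60498692 0.01846158 0.02838454]
((549.45654296875, -33.79987335205078), (104.53507232666016, 111.09139251708984), 89.97824096679688) [[493.8999938964844, -86.0], [605.0, -86.0999984741211], [605.0, 18.399999618530273], [493.8999938964844, 18.5]]
floor 3558 ((545.589111328125, -41.84444808959961), (79.85679626464844, 51.435081481933594), 0.08299091458320618)
yel 101 [ 0.59380992 -0.03684012  0.00921734] [0.02558145 0.02187972 0.02467586]
nose 942 [0.59262206 0.1348807  0.13010513] ((592.400390625, 134.70736694335938), (15.966808319091797, 14.871332168579102), 89.29645538330078)
white 7212 0.13023848416026937 ((555.5390014648438, 134.7091827392578), (60.36282730102539, 78.70979309082031), 89.54751586914062)
tilt [-0.01202414 -0.00779671  0.13831666]
tcp [0.55290744 0.13746577 0.16167655] tool x ang -1.1925683398848124
```

>>> step_arm --steps "0.01 0.03 0 -0.014 0; 0.01 0.06 0 -0.028 0; 0.01 0.09 0.01 -0.042 0; 0.01 0.12 0.02 -0.056 0; 0.01 0.145 0.035 -0.066 0; 0.01 0.1536 0.05 -0.0696 0; 0.01 0.1536 0.055 -0.0696 0; 0.01 0.1536 0.055 -0.0696 0"

```text
t: 6.7
position: [0.5454, -0.0235, 0.1053]
eef_rot: [0.587, -0.396, 0.394, -0.586]
ft_force: [-0.2, 0.7, -7.4]
gripper_width: 0.0178
```

```bash
cat > w.py <<'E'
import sys
from mt import *
f=sys.argv[1]
s=robot.observe();T=tool(s);print(T.round(4),s['joint_positions'].round(2),s['t'],s['gripper_width'],s['ft_force'])
p,d=optics.snapshot('wrist'); np.savez(f+'.npz',T=T,d=d,p=p); cv2.imwrite(f'pics/{f}.png',p)
E
python3 w.py w4
python3 - <<'E'
from mt import *
mount('w4.npz',(.543,-.034)); hous('w4.npz',.078)
E
```

```text
[[ 0.3757 -0.0032  0.9268  0.5454]
 [-0.9268  0.0019  0.3757 -0.0235]
 [-0.003  -1.     -0.0023  0.1053]
 [ 0.      0.      0.      1.    ]] [-0.47  0.68  0.63  2.13 -0.76  0.57 -0.47] 6.7 0.017757140063510736 [-0.16558429  0.65087692 -7.43461547]
n 8587 z 0.025739324606511738 bbox [ 0.4810758  -0.0860775   0.02214277] [0.60499164 0.01767568 0.02798715]
((543.0736083984375, -34.291542053222656), (123.72374725341797, 103.6497802734375), 0.1638299971818924) [[481.1000061035156, 17.399999618530273], [481.3999938964844, -86.30000305175781], [605.0999755859375, -85.9000015258789], [604.7999877929688, 17.700000762939453]]
floor 470 ((578.7869262695312, -35.022579193115234), (18.24319839477539, 62.289588928222656), 0.08489637076854706)
yel 564 [ 0.5959237  -0.03462228  0.00527789] [0.01821159 0.01876241 0.02373899]
nose 854 [ 0.58575585 -0.02554401  0.07355787] ((584.8893432617188, -25.798908233642578), (16.095144271850586, 14.72189712524414), 89.74658203125)
white 7190 0.07380871373559754 ((545.37646484375, -26.00956916809082), (60.32804870605469, 72.78446197509766), 89.8703384399414)
tilt [-0.0147344  -0.00191375  0.08221593]
tcp [ 0.54543487 -0.02349352  0.10527918] tool x ang -1.185691022155845
```

View pics/w4.png

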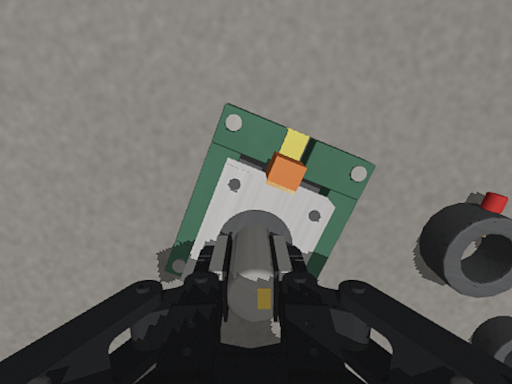

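```bash
python3 w.py w5
python3 - <<'E'
from mt import *
mount('w5.npz',(.543,-.034)); hous('w5.npz',.078)
E
```

```text
[[ 0.3767 -0.0017  0.9263  0.5461]
 [-0.9263  0.0018  0.3767 -0.0232]
 [-0.0023 -1.     -0.001   0.1058]
 [ 0.      0.      0.      1.    ]] [-0.48  0.68  0.63  2.13 -0.76  0.57 -0.47] 6.75 0.017847090623752754 [ 0.67827917  0.39360971 -7.27403578]
n 8415 z 0.025716870808293157 bbox [ 0.48143625 -0.08594702  0.02207928] [0.60497556 0.01776064 0.02818587]
((543.2625732421875, -34.22046661376953), (123.34434509277344, 103.54116821289062), 0.2002672553062439) [[481.3999938964844, 17.299999237060547], [481.79998779296875, -86.19999694824219], [605.0999755859375, -85.80000305175781], [604.7999877929688, 17.799999237060547]]
floor 385 ((579.1301879882812, -35.06599426269531), (62.72646713256836, 17.491622924804688), 89.81690216064453)
yel 531 [ 0.59627863 -0.03458347  0.0052298 ] [0.0172992  0.0182713  0.02419262]
nose 949 [ 0.58581908 -0.02529433  0.07415204] ((585.5390625, -25.630577087402344), (14.984261512756348, 16.3555965423584), 0.259185791015625)
white 7211 0.07435106826576962 ((545.7921752929688, -25.710468292236328), (60.29266357421875, 73.2398452758789), 89.92633056640625)
tilt [-0.01338328 -0.00331301  0.08196428]
tcp [ 0.54609395 -0.02320266  0.10582726] tool x ang -1.184586622024216
```

>>> step_arm --steps "0.01 0.0078 0.005 -0.004 0; 0.01 0.0078 0.015 -0.004 0; 0.01 0.0078 0.018 -0.004 0; 0.01 0.0078 0.018 -0.004 0"

```text
t: 7.2
position: [0.545, -0.0339, 0.0876]
eef_rot: [0.586, -0.396, 0.395, -0.586]
ft_force: [-0.3, 0.4, -7.2]
gripper_width: 0.0177
```

```bash
python3 w.py w6
python3 - <<'E'
from mt import *
mount('w6.npz',(.543,-.034)); hous('w6.npz',.057)
E
```

```text
[[ 3.745e-01 -1.700e-03  9.272e-01  5.450e-01]
 [-9.272e-01  6.000e-04  3.745e-01 -3.390e-02]
 [-1.200e-03 -1.000e+00 -1.400e-03  8.760e-02]
 [ 0.000e+00  0.000e+00  0.000e+00  1.000e+00]] [-0.43  0.7   0.59  2.14 -0.79  0.53 -0.43] 7.2 0.017690826037856967 [-0.27711073  0.35956604 -7.1811033 ]
n 11471 z 0.025713826561979347 bbox [ 0.48147907 -0.08652089  0.02204476] [0.60496287 0.0177113  0.02890688]
((543.1441040039062, -34.48980712890625), (123.4985122680664, 104.17379760742188), 0.11753017455339432) [[481.29998779296875, 17.5], [481.5, -86.69999694824219], [605.0, -86.4000015258789], [604.7999877929688, 17.700000762939453]]
floor 852 ((557.3006591796875, -18.797828674316406), (47.5225830078125, 89.63001251220703), 46.883113861083984)
yel 788 [ 0.59434128 -0.03332712  0.00538877] [0.02594308 0.01813177 0.0243966 ]
nose 989 [ 0.58483965 -0.03597003  0.05575929] ((584.461669921875, -36.42726135253906), (16.21434211730957, 14.929072380065918), 89.83074188232422)
white 7215 0.05609325619599109 ((544.9556884765625, -36.471649169921875), (60.374202728271484, 72.48320770263672), 89.78600311279297)
tilt [-0.01292191 -0.00384069  0.06326693]
tcp [ 0.54498654 -0.03387632  0.08757812] tool x ang -1.1868980062134185
```

View pics/w6.png

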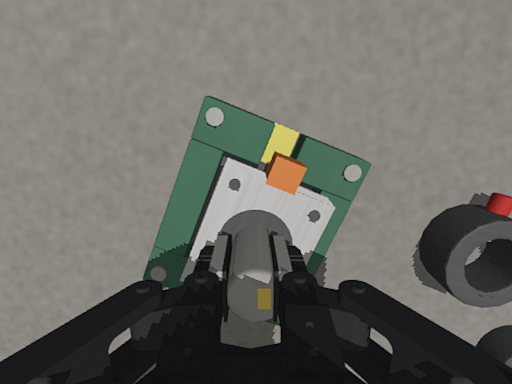

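>>> step_arm --steps "0.01 -0.0019 0 0.0007 0; 0.01 -0.0019 0.004 0.0007 0; 0.01 -0.0019 0.008 0.0007 0; 0.01 -0.0019 0.01 0.0007 0; 0.01 -0.0019 0.01 0.0007 0"

```text
t: 7.75
position: [0.5453, -0.0322, 0.0779]
eef_rot: [0.586, -0.396, 0.395, -0.586]
ft_force: [-0.8, 0.1, -7.2]
gripper_width: 0.0177
```

```bash
python3 w.py w7
python3 - <<'E'
from mt import *
mount('w7.npz',(.543,-.034)); hous('w7.npz',.047)
E
```

```text
[[ 3.745e-01 -8.000e-04  9.272e-01  5.453e-01]
 [-9.272e-01  1.000e-04  3.745e-01 -3.220e-02]
 [-4.000e-04 -1.000e+00 -7.000e-04  7.790e-02]
 [ 0.000e+00  0.000e+00  0.000e+00  1.000e+00]] [-0.42  0.72  0.57  2.14 -0.81  0.51 -0.42] 7.75 0.017727245523322086 [-0.81090135  0.0806993  -7.20582008]
n 13280 z 0.02568603300409429 bbox [ 0.48121324 -0.08587915  0.02203044] [0.6048939  0.01779723 0.02838113]
((542.9990234375, -34.119991302490234), (123.6613540649414, 103.62406921386719), 0.11503888666629791) [[481.1000061035156, 17.600000381469727], [481.29998779296875, -86.0999984741211], [604.9000244140625, -85.80000305175781], [604.7000122070312, 17.799999237060547]]
floor 382 ((557.9036254882812, -17.896629333496094), (45.04019546508789, 89.50419616699219), 46.91341018676758)
yel 728 [ 0.5959133  -0.03362173  0.00568065] [0.02586762 0.01892215 0.02740541]
nose 874 [ 0.58603869 -0.03422511  0.04608264] ((584.9790649414062, -34.62959289550781), (14.361698150634766, 16.131572723388672), 0.5276381969451904)
white 7243 0.04644338690635147 ((545.399169921875, -34.688743591308594), (60.1535758972168, 72.28703308105469), 89.7767333984375)
tilt [-0.01206524 -0.00365998  0.05313719]
tcp [ 0.54526388 -0.03218782  0.07790257] tool x ang -1.186955033405595
```

>>> step_arm --steps "0.01 -0.0003 0.004 0 0; 0.01 -0.0003 0.008 0 0; 0.01 -0.0003 0.012 0 0; 0.01 -0.0003 0.015 0 0; 0.01 -0.0003 0.018 0 0; 0.01 -0.0003 0.02 0 0"

```text
t: 8.4
position: [0.5453, -0.0318, 0.0579]
eef_rot: [0.586, -0.396, 0.395, -0.586]
ft_force: [-1.4, -0.4, -6.7]
gripper_width: 0.0181
```

>>> step_arm --steps "0.01 0 0.001 0 0; 0.01 0 0.002 0 0; 0.01 0 0.003 0 0; 0.01 0 0.003 0 0"

```text
t: 8.8
position: [0.5452, -0.032, 0.0572]
eef_rot: [-0.585, 0.396, -0.395, 0.587]
ft_force: [-5.2, 2.7, 11.5]
gripper_width: 0.0178
```

```bash
python3 w.py w8
python3 - <<'E'
from mt import *
mount('w8.npz',(.543,-.034)); hous('w8.npz',.027)
E
```

```text
[[ 3.740e-01  4.000e-04  9.274e-01  5.452e-01]
 [-9.274e-01  2.300e-03  3.740e-01 -3.200e-02]
 [-2.000e-03 -1.000e+00  1.300e-03  5.720e-02]
 [ 0.000e+00  0.000e+00  0.000e+00  1.000e+00]] [-0.39  0.74  0.52  2.14 -0.85  0.47 -0.39] 8.8 0.01783519734040531 [-5.17128207  2.6893482  11.48110038]
n 17826 z 0.0256721772256661 bbox [ 0.48107091 -0.08615223  0.02200952] [0.60485988 0.01775638 0.02878046]
((542.9287109375, -34.24189758300781), (123.7564697265625, 103.90665435791016), 0.08491364121437073) [[481.0, 17.600000381469727], [481.1000061035156, -86.30000305175781], [604.9000244140625, -86.0999984741211], [604.7000122070312, 17.799999237060547]]
floor 217 ((542.8411254882812, -3.680936813354492), (64.78203582763672, 1.311600923538208), 0.1312268227338791)
yel 677 [ 0.59823922 -0.03453388  0.00504176] [0.01295996 0.01820776 0.02357478]
nose 991 [ 0.58519317 -0.03404481  0.02559847] ((585.3623657226562, -33.519649505615234), (16.144351959228516, 18.07358169555664), 0.17473165690898895)
white 7605 0.025862320952761975 ((539.46142578125, -36.15634536743164), (100.31721496582031, 116.57266998291016), 88.89431762695312)
tilt [0.00698431 0.00374449 0.02216091]
tcp [ 0.54522759 -0.03195052  0.05715584] tool x ang -1.187436680984696
```

View pics/w8.png

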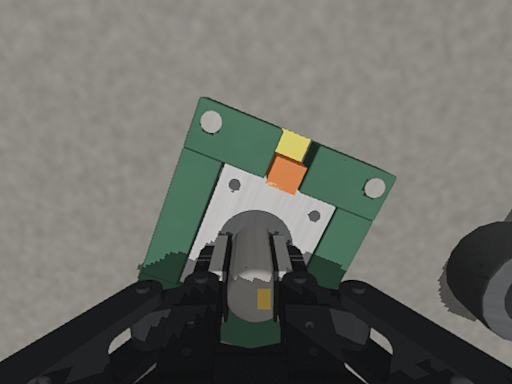

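>>> step_arm --steps "0.01 0 -0.0015 0 0; 0.01 -0.0001 -0.0015 -0.0004 -0.14; 0.01 -0.0002 -0.0015 -0.0008 -0.28; 0.01 -0.0002 -0.0015 -0.0011 -0.42; 0.01 -0.0001 -0.0015 -0.0015 -0.56; 0.01 -0.0001 -0.0015 -0.0015 -0.56"

```text
t: 9.45
position: [0.5438, -0.0323, 0.0572]
eef_rot: [-0.672, 0.218, -0.218, 0.673]
ft_force: [-2.8, 2.0, 1.1]
gripper_width: 0.0179
```

Run:
```python
from h import *
s=robot.observe();T=tool(s);print(s['joint_positions'].round(2),np.arctan2(T[1,0],T[0,0]),s['ft_force'],s['torque'],T[:3,3])
```

```text
[-0.29  0.71  0.38  2.14 -0.66  0.41 -0.  ] -0.6271439280319966 [-2.80522781  1.96881041  1.08486696] [0.23301969 0.60381293 0.13480006] [ 0.54381739 -0.03227969  0.05723011]
```

>>> step_arm --steps "0.01 -0.0001 0 -0.0004 -0.14; 0.01 -0.0002 0 -0.0008 -0.28; 0.01 -0.0002 0 -0.0011 -0.42; 0.01 -0.0001 0 -0.0015 -0.56; 0.01 -0.0001 0 -0.0016 -0.63; 0.01 -0.0001 0 -0.0016 -0.63; 0.01 -0.0001 0 -0.0016 -0.63"

```text
t: 10.15
position: [0.5424, -0.0335, 0.0572]
eef_rot: [-0.707, 0.0, 0.0, 0.707]
ft_force: [-4.2, 1.7, 5.6]
gripper_width: 0.0179
```

```bash
python3 w.py w9
python3 - <<'E'
from mt import *
mount('w9.npz',(.543,-.034)); hous('w9.npz',.027)
E
```

```text
[[ 1.000e+00 -1.200e-03  2.000e-04  5.424e-01]
 [-2.000e-04  6.000e-04  1.000e+00 -3.350e-02]
 [-1.200e-03 -1.000e+00  6.000e-04  5.720e-02]
 [ 0.000e+00  0.000e+00  0.000e+00  1.000e+00]] [-0.19  0.68  0.23  2.14 -0.43  0.36  0.4 ] 10.15 0.01791177506892956 [-4.23671082  1.73706579  5.56719641]
n 17777 z 0.0258033189096967 bbox [ 0.48091211 -0.08592966  0.02200293] [0.60473918 0.01796597 0.02819732]
((542.9000854492188, -34.015960693359375), (123.82062530517578, 103.81814575195312), 0.09756351262331009) [[480.8999938964844, 17.799999237060547], [481.1000061035156, -86.0], [604.9000244140625, -85.80000305175781], [604.7000122070312, 18.0]]
yel 143 [ 0.60055274 -0.03587591  0.0077107 ] [0.01342774 0.01817367 0.02349982]
nose 759 [ 0.58593642 -0.03345082  0.02576059] ((585.769287109375, -33.565032958984375), (13.211809158325195, 18.65645980834961), 2.8756723403930664)
white 8081 0.025996889919896543 ((547.2782592773438, -37.95579147338867), (115.50296020507812, 97.5040054321289), 0.46565550565719604)
tilt [-0.0004303  -0.00801402  0.02609428]
tcp [ 0.54241656 -0.03351669  0.0572077 ] tool x ang -0.0001760159201875992
```

View pics/w9.png

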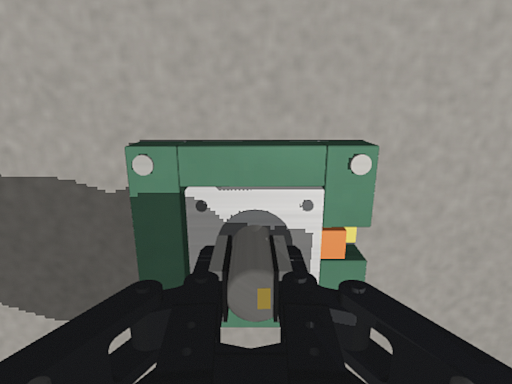

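>>> step_arm --steps "0.03 0 0 0 0; 0.06 0 0 0 0; 0.06 0 0 0 0; 0.06 0 -0.03 0 0; 0.06 0 -0.07 0 0; 0.06 0 -0.1 0 0; 0.06 0 -0.12 0 0; 0.06 0 -0.12 0 0"

```text
t: 11.0
position: [0.5458, -0.0342, 0.1798]
eef_rot: [0.707, 0.003, 0.002, -0.707]
ft_force: [-0.3, 0.7, -0.8]
gripper_width: 0.0604
```

```bash
python3 w.py w10
cat > fl.py <<'E'
import sys
from hs import *
def flat(f,c,zt,rng):
    z=np.load(f);T,d,p=z['T'],z['d'],z['p'];m,C=cam('wrist',T);X=cloud(m,C,d)
    sh=(abs(X[...,2]-zt)<.004)&(np.hypot(X[...,0]-c[0],X[...,1]-c[1])<.03)
    Q=X[sh][:,:2]*1000; cc,r=cv2.minEnclosingCircle(Q.astype(np.float32)); print('shaft',sh.sum(),cc,r,np.median(X[sh][:,2]))
    Q=Q-cc; print([(round(a,2),round(float((Q@[np.cos(a),np.sin(a)]).max()),1)) for a in rng])
E
python3 - <<'E'
from fl import *; from mt import mount
mount('w10.npz',(.543,-.034)); meas('w10.npz',.026,np.array([.543,-.034])); flat('w10.npz',(.543,-.034),.074,np.arange(-.5,.55,.1))
E
```

```text
[[ 1.000e+00  7.800e-03 -2.100e-03  5.458e-01]
 [ 2.100e-03 -3.000e-04  1.000e+00 -3.420e-02]
 [ 7.800e-03 -1.000e+00 -3.000e-04  1.798e-01]
 [ 0.000e+00  0.000e+00  0.000e+00  1.000e+00]] [-0.31  0.49  0.39  2.09 -0.32  0.61  0.31] 11.0 0.060402141709936505 [-0.28116084  0.68743829 -0.75979523]
n 8753 z 0.025868220007188414 bbox [ 0.48135471 -0.08599152  0.02206714] [0.60462185 0.01767364 0.02835528]
((543.0588989257812, -34.242713928222656), (123.2164077758789, 103.52253723144531), 0.18560519814491272) [[481.29998779296875, 17.299999237060547], [481.6000061035156, -86.19999694824219], [604.7999877929688, -85.80000305175781], [604.5, 17.700000762939453]]
floor 32 ((507.307861328125, -33.2303466796875), (53.23161697387695, 0.8042388558387756), 89.77978515625)
yel 55 [ 0.59858509 -0.033999    0.01322119] [0.01368258 0.01691133 0.02360323]
top n 4330 z 0.026056532333854132
rect ((544.4357299804688, -44.63210678100586), (71.88363647460938, 84.54690551757812), 0.01231398992240429)
shaft top n 687 z 0.07370247906365629 mid [ 0.54264746 -0.03438196  0.07104628] ext [0.01835453 0.02390352 0.01005539] circ ((544.3880004882812, -34.628719329833984), 12.28530502319336)
yellow 79 [ 0.5473006  -0.03430129  0.07417709]
nose 273 [ 0.58621379 -0.03385335  0.02577109] ang
shaft 658 (544.3880004882812, -34.628719329833984) 12.28530502319336 0.07375140398622607
[(np.float64(-0.5), 11.2), (np.float64(-0.4), 10.7), (np.float64(-0.3), 10.0), (np.float64(-0.2), 9.2), (np.float64(-0.1), 8.4), (np.float64(-0.0), 7.4), (np.float64(0.1), 8.2), (np.float64(0.2), 9.0), (np.float64(0.3), 9.8), (np.float64(0.4), 10.4), (np.float64(0.5), 11.0)]
```

View pics/w10.png

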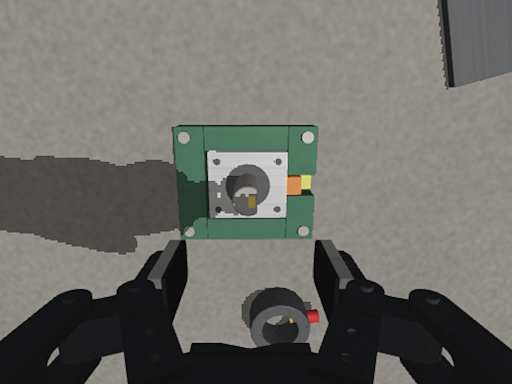

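>>> step_arm --steps "0.065 -0.006 0 -0.03 0.14; 0.065 -0.012 0 -0.07 0.28; 0.065 -0.018 0 -0.11 0.42; 0.065 -0.024 0 -0.15 0.56; 0.065 -0.03 0 -0.18 0.7; 0.065 -0.036 0.01 -0.21 0.84; 0.065 -0.036 0.02 -0.226 0.98; 0.065 -0.036 0.02 -0.226 1.12"

```text
t: 11.85
position: [0.5058, -0.263, 0.1549]
eef_rot: [0.599, -0.379, 0.378, -0.596]
ft_force: [0.2, 0.8, -0.2]
gripper_width: 0.0645
```

>>> step_arm --steps "0.065 0 0 0 0.14; 0.065 0 0 0 0.28; 0.065 0 0 0 0.42; 0.065 0 0 0 0.55; 0.065 0 0 0 0.6; 0.065 0 0 0 0.6"

```text
t: 12.45
position: [0.5071, -0.2595, 0.1553]
eef_rot: [-0.463, 0.536, -0.535, 0.461]
ft_force: [-0.4, 1.2, 0.4]
gripper_width: 0.0648
```

```bash
python3 w.py w11
```

```text
[[-1.457e-01 -2.700e-03  9.893e-01  5.071e-01]
 [-9.893e-01 -4.000e-04 -1.457e-01 -2.595e-01]
 [ 8.000e-04 -1.000e+00 -2.600e-03  1.553e-01]
 [ 0.000e+00  0.000e+00  0.000e+00  1.000e+00]] [-0.16  0.68  0.82  2.06 -0.75  0.73 -0.58] 12.45 0.06481259228596102 [-0.39481897  1.23639279  0.36669412]
```

View pics/w11.png

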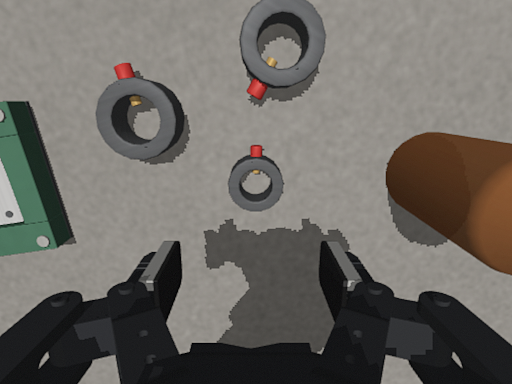

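```bash
cat > co.py <<'E'
from h import *
from scipy.optimize import least_squares
def collar(f,c0,zt,rr=.04):
    z=np.load(f);T,d,p=z['T'],z['d'],z['p'];m,C=cam('wrist',T);X=cloud(m,C,d);hsv=cv2.cvtColor(p,cv2.COLOR_BGR2HSV)
    r=np.hypot(X[...,0]-c0[0],X[...,1]-c0[1]); red=((hsv[...,0]<6)|(hsv[...,0]>172))&(hsv[...,1]>150)
    t=(r<rr)&(abs(X[...,2]-zt)<.004)&~red; Q=X[t]
    cc,R0=cv2.minEnclosingCircle((Q[:,:2]*1000).astype(np.float32)); print('ring',t.sum(),cc,R0,np.median(Q[:,2]),Q[:,:2].min(0),Q[:,:2].max(0))
    h=red&(r<.045)&(X[...,2]<zt+.01); H=X[h]; print('head',h.sum(),H.mean(0),'ang',np.arctan2(H.mean(0)[1]-cc[1]/1000,H.mean(0)[0]-cc[0]/1000))
    rc=cv2.minAreaRect((H[:,:2]*1000).astype(np.float32)); print(rc)
    b=(r<.014)&(hsv[...,1]>110)&(hsv[...,0]>8)&(hsv[...,0]<30); 
    if b.sum(): B=X[b]; print('brass',b.sum(),B.mean(0),'head-brass ang',np.arctan2(*(H.mean(0)-B.mean(0))[[1,0]]))
    return cc
E
python3 - <<'E'
from co import *
cc=collar('w11.npz',(.51,-.268),.026)
s=robot.observe()
print(delta([cc[0]/1000,cc[1]/1000,.019]))
E
```

```text
ring 1556 (511.276611328125, -264.38287353515625) 22.930400848388672 0.02550153062206814 [ 0.48891908 -0.28705912] [ 0.53379873 -0.24160786]
head 125 [ 0.53829387 -0.268539    0.01637408] ang -0.15263583416170318
((537.7612915039062, -268.1214599609375), (9.094508171081543, 9.444134712219238), 81.86359405517578)
brass 21 [ 0.52109052 -0.26560114  0.01483866] head-brass ang -0.16914097646468063
[0.00409329 0.13653756 0.00501328]
```

>>> step_arm --steps "0.065 0.0041 0.03 0.005 0.01; 0.065 0.0041 0.07 0.005 0.01; 0.065 0.0041 0.1 0.005 0.01; 0.065 0.0041 0.12 0.005 0.01; 0.065 0.0041 0.1315 0.005 0.01; 0.065 0.0041 0.1315 0.005 0.01"

```text
t: 13.1
position: [0.5112, -0.2642, 0.0238]
eef_rot: [-0.46, 0.538, -0.537, 0.459]
ft_force: [-0.6, -0.0, 0.4]
gripper_width: 0.0652
```

```bash
python3 w.py w12
python3 - <<'E'
from co import *
cc=collar('w12.npz',(.51,-.268),.026)
E
```

```text
[[-0.1555 -0.0023  0.9878  0.5112]
 [-0.9878  0.0014 -0.1555 -0.2642]
 [-0.001  -1.     -0.0025  0.0238]
 [ 0.      0.      0.      1.    ]] [ 0.    0.85  0.58  2.08 -0.98  0.52 -0.4 ] 13.1 0.06517349500576593 [-0.62742604 -0.00426053  0.37415568]
ring 6160 (512.0669555664062, -268.47064208984375) 39.530601501464844 0.02546536491188174 [ 0.48817677 -0.30797032] [ 0.53435004 -0.22964289]
head 501 [ 0.53861179 -0.26854389  0.01597821] ang -0.002759256333255699
((537.60205078125, -268.0218811035156), (10.032033920288086, 10.068049430847168), 80.61277770996094)
brass 4 [ 0.52024455 -0.26569379  0.01563186] head-brass ang -0.15394481206032354
```

View pics/w12.png

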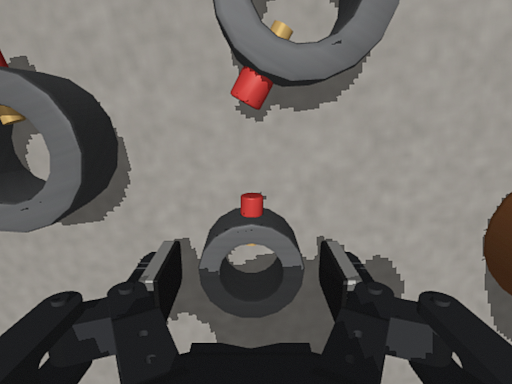

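Collar ring at (251,265) sits centred between the open fingers, screw head at (251,205) pointing straight ahead. Close.

>>> step_arm --steps "0.05 0 0 0 0; 0.04 0 0 0 0; 0.035 0 0 0 0; 0.035 0 0 0 0; 0.035 0 0 0 0" --grip_force 60

```text
t: 13.65
position: [0.5126, -0.265, 0.0269]
eef_rot: [0.459, -0.537, 0.538, -0.46]
ft_force: [-0.8, 0.5, 5.8]
gripper_width: 0.0437
```

>>> step_arm --steps "0.035 0 -0.02 0 0; 0.035 0 -0.05 0 0; 0.035 0 -0.09 0 0; 0.035 0 -0.12 0 0; 0.035 0 -0.125 0 -0.05; 0.035 0 -0.125 0 -0.155; 0.035 0 -0.125 0 -0.155"

```text
t: 14.35
position: [0.5122, -0.2642, 0.1512]
eef_rot: [0.499, -0.5, 0.501, -0.5]
ft_force: [-0.4, -0.4, -2.1]
gripper_width: 0.0441
```

```bash
python3 w.py w13
```

```text
[[-8.000e-04  1.700e-03  1.000e+00  5.122e-01]
 [-1.000e+00  2.000e-04 -8.000e-04 -2.642e-01]
 [-2.000e-04 -1.000e+00  1.700e-03  1.512e-01]
 [ 0.000e+00  0.000e+00  0.000e+00  1.000e+00]] [-0.12  0.67  0.77  2.05 -0.73  0.71 -0.46] 14.35 0.04405158911117183 [-0.38456477 -0.43221545 -2.10261662]
```

View pics/w13.png

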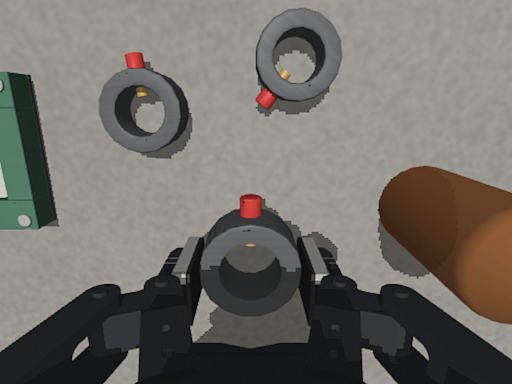

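```bash
cat >> co.py <<'E'
def held(f):
    z=np.load(f);T,d,p=z['T'],z['d'],z['p'];m,C=cam('wrist',T);X=cloud(m,C,d);hsv=cv2.cvtColor(p,cv2.COLOR_BGR2HSV)
    L=(X-T[:3,3])@T[:3,:3]*1000 # tool frame mm: x jaw, y down, z fwd
    r=np.hypot(L[...,0],L[...,2]); red=((hsv[...,0]<6)|(hsv[...,0]>172))&(hsv[...,1]>150)
    n=(r<30)&(abs(L[...,0])<15)&(L[...,1]>-15)&(L[...,1]<15)&~red&(d>0)
    ys=L[n][:,1]; hist,e=np.histogram(ys,bins=np.arange(-15,15,1.)); yt=e[hist.argmax()]+.5
    t=n&(abs(L[...,1]-yt)<2.5); Q=L[t]; A=np.c_[Q[:,0],Q[:,2],np.ones(len(Q))]; pl=np.linalg.lstsq(A,Q[:,1],rcond=None)[0]
    print('top n',len(Q),'y_tool',np.median(Q[:,1]),'tilt',pl)
    # front/back extents in narrow |x| columns: outer & bore
    P=[];
    for x0 in np.arange(-12,12.1,2):
        q=Q[abs(Q[:,0]-x0)<1][:,2]
        if len(q)<4: continue
        q=np.sort(q); g=np.diff(q); k=g.argmax()
        P.append((x0,q[0],q[k] if g[k]>4 else np.nan,q[k+1] if g[k]>4 else np.nan,q[-1]))
    P=np.array(P)
    pts=[(x,v,23.) for x,a,b,c,dd in P for v in (a,dd)]+[(x,v,13.5) for x,a,b,c,dd in P for v in (b,c) if v==v]
    pts=np.array(pts); s=least_squares(lambda c:np.hypot(pts[:,0]-c[0],pts[:,1]-c[1])-pts[:,2],[0,0],loss='soft_l1'); print('centre tool x,z',s.x,'rms',np.sqrt(np.mean(s.fun**2)))
    H=L[red&(r<50)&(abs(L[...,1])<40)]; print('head',len(H),H.mean(0)); h=H.mean(0); print('head ang from z',np.arctan2(h[0]-s.x[0],h[2]-s.x[1]))
    c=T[:3,3]+T[:3,:3]@np.array([s.x[0],np.median(Q[:,1]),s.x[1]])/1000; print('world top centre',c)
    return c
E
python3 - <<'E'
from co import *
held('w13.npz')
E
```

```text
top n 3412 y_tool 1.5814234716648166 tilt [-2.56035297e-03  7.57040074e-04  1.66007180e+00]
centre tool x,z [-0.46698595 -1.25320258] rms 0.4197412008722814
head 465 [-0.59937483 11.02383918 26.24677382]
head ang from z -0.004814108083246759
world top centre [ 0.51094201 -0.2637714   0.14965594]
```

>>> step_arm --steps "0.035 -0.03 0 0.005 0; 0.035 -0.07 0 0.01 0; 0.035 -0.11 0 0.016 0; 0.035 -0.15 0 0.022 0; 0.035 -0.19 0 0.028 0; 0.035 -0.22 0.005 0.0325 0; 0.035 -0.229 0.015 0.0335 0; 0.035 -0.229 0.02 0.0335 0"

```text
t: 15.2
position: [0.5454, -0.0335, 0.129]
eef_rot: [0.501, -0.5, 0.499, -0.5]
ft_force: [-0.3, -0.3, -1.6]
gripper_width: 0.0443
```

>>> step_arm --steps "0.035 0 0 0 0; 0.035 0 0 0 0"

```text
t: 15.4
position: [0.5454, -0.0381, 0.1305]
eef_rot: [0.499, -0.501, 0.502, -0.498]
ft_force: [0.2, -1.0, -2.3]
gripper_width: 0.0438
```

```bash
python3 w.py w14
python3 - <<'E'
from co import *
from mt import mount
held('w14.npz'); mount('w14.npz',(.543,-.034))
E
```

```text
[[-0.0052  0.      1.      0.5454]
 [-1.     -0.0015 -0.0052 -0.0381]
 [ 0.0015 -1.      0.      0.1305]
 [ 0.      0.      0.      1.    ]] [-0.54  0.69  0.77  2.12 -0.81  0.66 -0.78] 15.4 0.04382639517052156 [ 0.17509997 -0.95683142 -2.32318855]
top n 3417 y_tool 1.5578370438413676 tilt [-3.03236523e-03  7.29253353e-04  1.63828890e+00]
centre tool x,z [-0.33067262 -1.29240921] rms 0.42337679453103383
head 474 [-0.49921388 11.13460849 26.24189994]
head ang from z -0.006121059849930878
world top centre [ 0.54408412 -0.03772101  0.12892226]
n 9340 z 0.02567162818663886 bbox [ 0.48515515 -0.08614646  0.02201071] [0.60482028 0.0174696  0.02835341]
((544.9558715820312, -34.2156982421875), (119.61444854736328, 103.56442260742188), 0.29674792289733887) [[484.8999938964844, 17.299999237060547], [485.3999938964844, -86.30000305175781], [605.0, -85.69999694824219], [604.5, 17.899999618530273]]
floor 23 ((582.5934448242188, -34.65869140625), (18.84671401977539, 7.796494483947754), 89.86083221435547)
yel 109 [ 0.59586804 -0.03439113  0.00490211] [0.05372507 0.01622691 0.02743277]
```

View pics/w14.png

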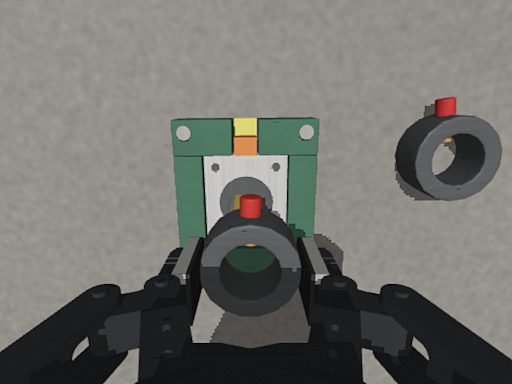

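>>> step_arm --steps "0.035 -0.0031 0.01 0.0003 0; 0.035 -0.0031 0.018 0.0003 0; 0.035 -0.0031 0.018 0.0003 0; 0.035 -0.0031 0.018 0.0003 0; 0.035 -0.0031 0.018 0.0003 0"

```text
t: 15.95
position: [0.5462, -0.0327, 0.1123]
eef_rot: [0.5, -0.5, 0.5, -0.5]
ft_force: [0.2, 0.9, -2.4]
gripper_width: 0.0441
```

```bash
python3 w.py w15
python3 - <<'E'
from co import *
from mt import mount
held('w15.npz'); mount('w15.npz',(.543,-.034))
p=cv2.imread('pics/w15.png'); cv2.imwrite('pics/w15c.png',cv2.resize(p[150:330,170:340],None,fx=3.3,fy=3.3,interpolation=2))
p,d=optics.snapshot('scene');cv2.imwrite('pics/s15.png',cv2.resize(p[160:240,195:295],None,fx=7,fy=7,interpolation=2))
E
```

```text
[[-1.400e-03  1.000e-04  1.000e+00  5.462e-01]
 [-1.000e+00 -2.000e-04 -1.400e-03 -3.270e-02]
 [ 2.000e-04 -1.000e+00  1.000e-04  1.123e-01]
 [ 0.000e+00  0.000e+00  0.000e+00  1.000e+00]] [-0.53  0.71  0.73  2.13 -0.84  0.62 -0.76] 15.95 0.04414833269533208 [ 0.16966342  0.86636712 -2.42380728]
top n 3407 y_tool 1.5571331699334774 tilt [-2.77372685e-03  9.75127427e-04  1.65025672e+00]
centre tool x,z [-0.29685929 -1.32825036] rms 0.36872280735163904
head 469 [-0.54070647 11.05488252 26.25361176]
head ang from z -0.008840622349597078
world top centre [ 0.54486673 -0.03237373  0.11078683]
n 9715 z 0.02565299748351113 bbox [ 0.48163618 -0.08577928  0.02200878] [0.60471474 0.01769581 0.02808916]
((543.3502197265625, -34.1976432800293), (123.1103286743164, 103.27433013916016), 0.2416924685239792) [[481.6000061035156, 17.200000762939453], [482.0, -86.0999984741211], [605.0999755859375, -85.5999984741211], [604.7000122070312, 17.700000762939453]]
floor 32 ((582.5230102539062, -34.32860565185547), (18.984386444091797, 8.141129493713379), 89.86717987060547)
yel 286 [ 0.59673541 -0.0346497   0.00442928] [0.0535194  0.01652955 0.02889706]
```

View pics/w15c.png

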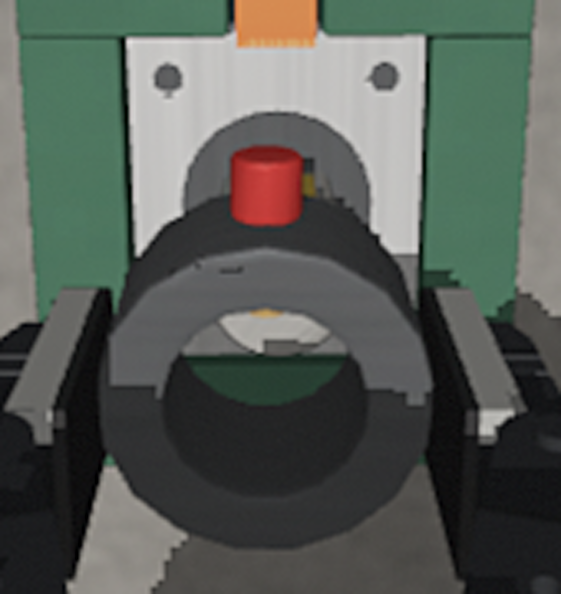

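View pics/s15.png

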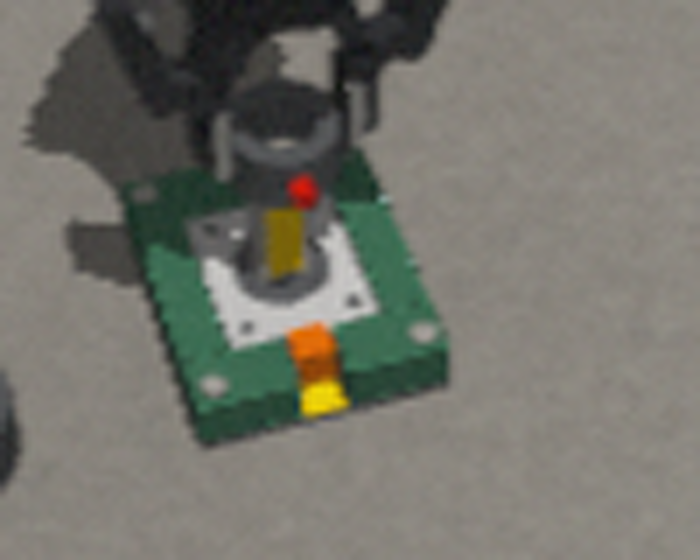

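>>> step_arm --steps "0.035 0.0021 0 -0.0003 0; 0.035 0.0021 0.003 -0.0003 0; 0.035 0.0021 0.006 -0.0003 0; 0.035 0.0021 0.006 -0.0003 0"

```text
t: 16.45
position: [0.5455, -0.0344, 0.1059]
eef_rot: [-0.5, 0.501, -0.5, 0.5]
ft_force: [0.2, 0.1, -2.6]
gripper_width: 0.0437
```

```bash
python3 w.py w16
python3 - <<'E'
from co import *
from mt import mount
held('w16.npz'); mount('w16.npz',(.543,-.034))
p=cv2.imread('pics/w16.png'); cv2.imwrite('pics/w16c.png',cv2.resize(p[150:330,170:340],None,fx=3.3,fy=3.3,interpolation=2))
E
```

```text
[[-1.100e-03 -9.000e-04  1.000e+00  5.455e-01]
 [-1.000e+00  2.000e-04 -1.100e-03 -3.440e-02]
 [-2.000e-04 -1.000e+00 -9.000e-04  1.059e-01]
 [ 0.000e+00  0.000e+00  0.000e+00  1.000e+00]] [-0.52  0.72  0.72  2.13 -0.85  0.61 -0.75] 16.45 0.043714652743045486 [ 0.1821333   0.12638994 -2.5916583 ]
top n 3412 y_tool 1.5866553002083332 tilt [-4.39758009e-03 -6.40433132e-06  1.66851154e+00]
centre tool x,z [-0.3658007 -1.3947648] rms 0.41745823079205496
head 475 [-0.51466255 11.07420426 26.23951874]
head ang from z -0.005386802071812641
world top centre [ 0.54408408 -0.03407809  0.10427889]
n 10094 z 0.025667905899763255 bbox [ 0.48178649 -0.08590481  0.02202637] [0.60479228 0.01751314 0.02831765]
((543.3185424804688, -34.189697265625), (122.9797592163086, 103.38111877441406), 0.07234533131122589) [[481.79998779296875, 17.399999618530273], [481.8999938964844, -86.0], [604.9000244140625, -85.80000305175781], [604.7000122070312, 17.600000381469727]]
floor 24 ((582.6281127929688, -34.54914093017578), (7.9190826416015625, 18.530628204345703), 0.1566513478755951)
yel 281 [ 0.59673202 -0.0348143   0.00454515] [0.05306038 0.01673848 0.0274553 ]
```

View pics/w16c.png

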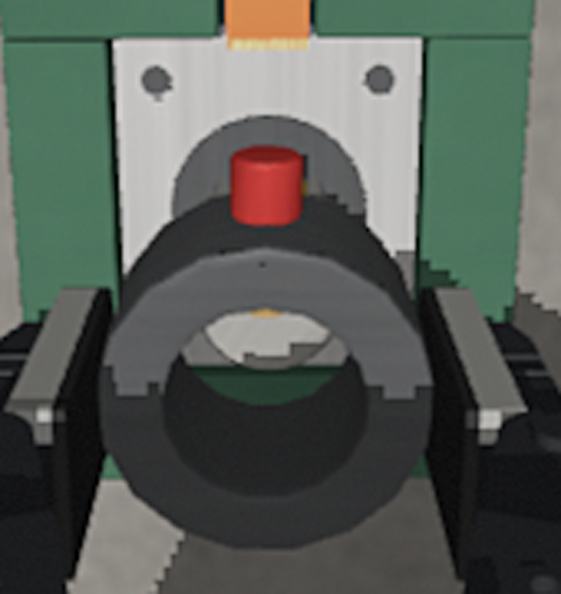

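>>> step_arm --steps "0.035 0.0004 0 0.0005 0; 0.035 0.0004 0.003 0.0005 0; 0.035 0.0004 0.006 0.0005 0; 0.035 0.0004 0.008 0.0005 0; 0.035 0.0004 0.008 0.0005 0"

```text
t: 17.0
position: [0.546, -0.0349, 0.0979]
eef_rot: [-0.5, 0.5, -0.5, 0.5]
ft_force: [-1.2, 0.8, -1.5]
gripper_width: 0.0442
```

>>> step_arm --steps "0.035 0 0.003 0 0; 0.035 0 0.006 0 0; 0.035 0 0.008 0 0; 0.035 0 0.01 0 0; 0.035 0 0.01 0 0"

```text
t: 17.5
position: [0.5461, -0.035, 0.088]
eef_rot: [-0.5, 0.5, -0.5, 0.5]
ft_force: [0.7, -0.6, -2.5]
gripper_width: 0.0438
```

```bash
python3 w.py w17
python3 - <<'E'
from co import *
held('w17.npz')
p=cv2.imread('pics/w17.png'); cv2.imwrite('pics/w17c.png',cv2.resize(p[150:330,170:340],None,fx=3.3,fy=3.3,interpolation=2))
E
```

```text
[[-1.200e-03 -5.000e-04  1.000e+00  5.461e-01]
 [-1.000e+00 -0.000e+00 -1.200e-03 -3.500e-02]
 [ 0.000e+00 -1.000e+00 -5.000e-04  8.800e-02]
 [ 0.000e+00  0.000e+00  0.000e+00  1.000e+00]] [-0.49  0.74  0.69  2.14 -0.89  0.58 -0.72] 17.5 0.043800185709095094 [ 0.72074389 -0.59452042 -2.48366002]
top n 3405 y_tool 1.5554035664762038 tilt [-3.10360307e-03 -5.27009359e-04  1.64341658e+00]
centre tool x,z [-0.49006012 -1.38077341] rms 0.4157464822575062
head 482 [-0.47019836 11.1521028  26.23680881]
head ang from z 0.0007191709694258332
world top centre [ 0.54473994 -0.03448372  0.08645069]
```

View pics/w17c.png

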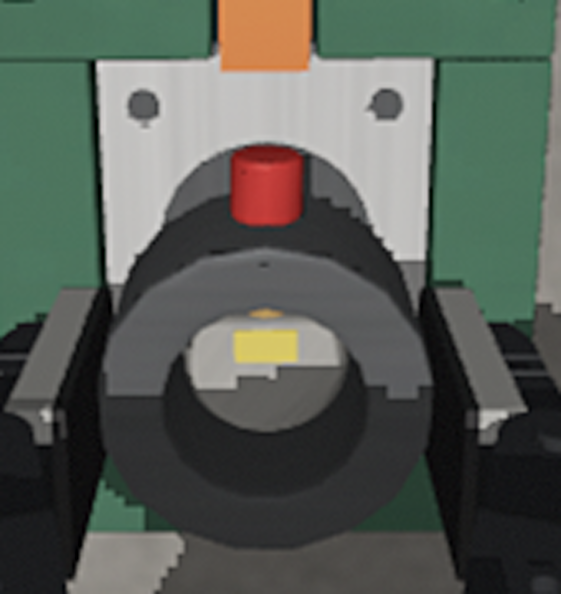

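>>> step_arm --steps "0.035 0 0.004 0 0; 0.035 0 0.008 0 0; 0.035 0 0.011 0 0; 0.035 0 0.0125 0 0; 0.035 0 0.0125 0 0"

```text
t: 18.05
position: [0.5461, -0.035, 0.0755]
eef_rot: [-0.5, 0.5, -0.5, 0.5]
ft_force: [0.4, -0.2, -1.0]
gripper_width: 0.0439
```

```bash
cat > fin.py <<'E'
import sys
from co import *; from mt import mount
f=sys.argv[1]; c=held(f); mount(f,(.543,-.034))
z=np.load(f);T,d,p=z['T'],z['d'],z['p'];m,C=cam('wrist',T);X=cloud(m,C,d);hsv=cv2.cvtColor(p,cv2.COLOR_BGR2HSV)
q=(np.hypot(X[...,0]-c[0],X[...,1]-c[1])<.011)&(X[...,2]>.06)&(d>0); print('shaft top z',np.median(X[q][:,2]),q.sum(),'collar top',c[2])
ye=q&(hsv[...,0]>20)&(hsv[...,0]<35)&(hsv[...,1]>90); 
if ye.sum(): print('patch',ye.sum(),X[ye].mean(0))
q2=q&(hsv[...,1]<60); 
cv2.imwrite(f'pics/{f[:-4]}c.png',cv2.resize(p[150:330,170:340],None,fx=3.3,fy=3.3,interpolation=2))
E
python3 w.py w18; python3 fin.py w18.npz
```

```text
[[-1.200e-03 -6.000e-04  1.000e+00  5.461e-01]
 [-1.000e+00  1.000e-04 -1.200e-03 -3.500e-02]
 [-0.000e+00 -1.000e+00 -6.000e-04  7.550e-02]
 [ 0.000e+00  0.000e+00  0.000e+00  1.000e+00]] [-0.47  0.75  0.66  2.14 -0.91  0.56 -0.7 ] 18.05 0.04391353538741246 [ 0.37039027 -0.22187893 -1.02329711]
top n 5079 y_tool 1.6984282368544024 tilt [-4.98666388e-03  2.37347376e-04  1.76703611e+00]
centre tool x,z [-0.74183073 -1.66132726] rms 2.3537058709463996
head 473 [-0.4805576  11.09449835 26.20218069]
head ang from z 0.009376617770497465
world top centre [ 0.54444549 -0.03423707  0.073801  ]
n 13552 z 0.02564880373229235 bbox [ 0.48115305 -0.08611214  0.02200557] [0.60490229 0.01777471 0.02856241]
((542.9931640625, -34.22614288330078), (123.55077362060547, 103.68494415283203), 0.24858270585536957) [[481.0, 17.299999237060547], [481.3999938964844, -86.30000305175781], [605.0, -85.80000305175781], [604.5, 17.899999618530273]]
floor 27 ((582.697998046875, -34.44587707519531), (18.618663787841797, 8.08963394165039), 89.24640655517578)
yel 547 [ 0.59798893 -0.03425327  0.00431865] [0.01309297 0.01698462 0.00728135]
shaft top z 0.07341877157858583 2040 collar top 0.07380100271825556
patch 525 [ 0.54955035 -0.03424232  0.06887442]
```

View pics/w18c.png

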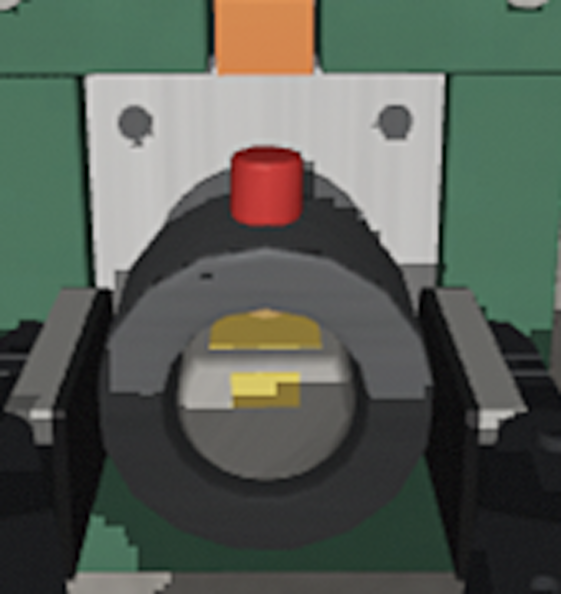

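>>> step_arm --steps "0.035 0 0 -0.0007 0; 0.035 0 0 -0.0014 0; 0.035 0 0 -0.002 0; 0.035 0 0 -0.002 0"

```text
t: 18.5
position: [0.5443, -0.035, 0.0759]
eef_rot: [0.5, -0.5, 0.5, -0.5]
ft_force: [0.1, 0.4, -2.5]
gripper_width: 0.0442
```

>>> step_arm --steps "0.035 0 0 -0.0005 0; 0.035 0 0 -0.001 0; 0.035 0 0 -0.001 0"

```text
t: 18.8
position: [0.5442, -0.035, 0.076]
eef_rot: [0.499, -0.5, 0.501, -0.5]
ft_force: [3.3, 0.1, -3.4]
gripper_width: 0.0438
```

>>> step_arm --steps "0.035 0 0 -0.0005 0; 0.035 0 0 -0.001 0; 0.035 0 0 -0.001 0; 0.035 0 0 -0.001 0"

```text
t: 19.2
position: [0.5435, -0.035, 0.0762]
eef_rot: [0.499, -0.5, 0.501, -0.5]
ft_force: [4.7, 0.9, -1.0]
gripper_width: 0.0441
```

```bash
python3 w.py w19; python3 fin.py w19.npz
python3 - <<'E'
from h import *
p,d=optics.snapshot('scene');cv2.imwrite('pics/s19.png',p)
p,d=optics.snapshot('top');cv2.imwrite('pics/t19.png',p)
E
```

```text
[[-1.100e-03  2.200e-03  1.000e+00  5.435e-01]
 [-1.000e+00 -3.000e-04 -1.100e-03 -3.500e-02]
 [ 3.000e-04 -1.000e+00  2.200e-03  7.620e-02]
 [ 0.000e+00  0.000e+00  0.000e+00  1.000e+00]] [-0.47  0.75  0.66  2.15 -0.92  0.55 -0.69] 19.2 0.04405089902426386 [ 4.69196103  0.86181824 -1.03018739]
top n 5074 y_tool 1.8165715475389996 tilt [-0.0044272  -0.00532934  1.88941719]
centre tool x,z [-0.27099261 -1.61582184] rms 1.5888424004168162
head 479 [-0.49690754 10.90696484 26.32441152]
head ang from z -0.00808547311975533
world top centre [ 0.54188923 -0.03473651  0.07435665]
n 13455 z 0.02567904977465027 bbox [ 0.48137831 -0.08585489  0.02204617] [0.60489021 0.0179005  0.02825612]
((543.061279296875, -34.09973907470703), (123.38931274414062, 103.6727066040039), 0.20447035133838654) [[481.20001220703125, 17.5], [481.6000061035156, -86.19999694824219], [604.9000244140625, -85.69999694824219], [604.5999755859375, 18.0]]
floor 29 ((582.6640625, -34.148681640625), (19.24522590637207, 8.176097869873047), 89.70271301269531)
yel 391 [ 0.59686123 -0.03429901  0.00444332] [0.01261816 0.01687922 0.00425014]
shaft top z 0.07376229772430337 1854 collar top 0.07435665095125053
patch 375 [ 0.54830055 -0.03433671  0.07139182]
```

View pics/w19c.png

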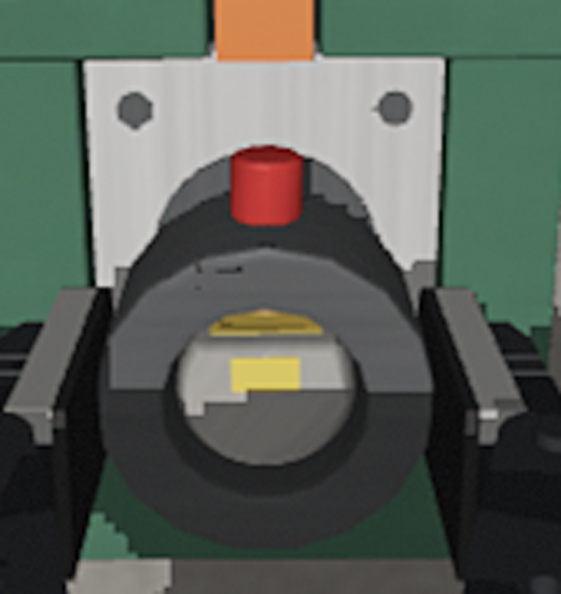

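View pics/s19.png

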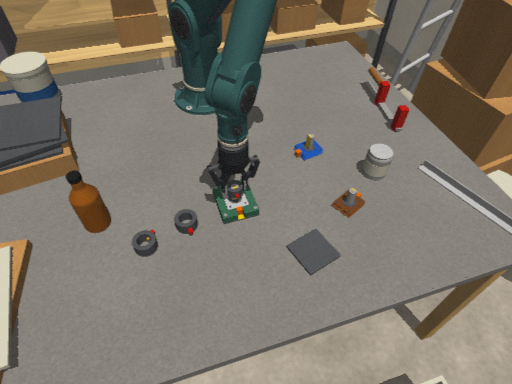

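```bash
python3 w.py w20
python3 - <<'E'
from h import *
for f in ('w18','w19','w20'):
    z=np.load(f+'.npz');T,d,p=z['T'],z['d'],z['p'];m,C=cam('wrist',T);X=cloud(m,C,d);hsv=cv2.cvtColor(p,cv2.COLOR_BGR2HSV)
    w=(hsv[...,1]<40)&(hsv[...,2]>150)&(abs(X[...,2]-.026)<.005)&(abs(X[...,0]-.56)<.03)&(abs(X[...,1]+.034)<.036)
    Q=X[w]; A=np.c_[Q[:,:2]-[.543,-.034],np.ones(len(Q))]; print(f,len(Q),np.linalg.lstsq(A,Q[:,2],rcond=None)[0].round(4),'front x',np.percentile(Q[:,0],99),'y',Q[:,1].min(),Q[:,1].max())
    n=(hsv[...,0]<20)&(hsv[...,1]>120)&(abs(X[...,2]-.026)<.006)&(abs(X[...,0]-.585)<.02); print(' nose',X[n].mean(0).round(4),X[n].max(0).round(4))
E
```

```text
[[-1.100e-03  1.900e-03  1.000e+00  5.434e-01]
 [-1.000e+00 -3.000e-04 -1.100e-03 -3.510e-02]
 [ 3.000e-04 -1.000e+00  1.900e-03  7.620e-02]
 [ 0.000e+00  0.000e+00  0.000e+00  1.000e+00]] [-0.47  0.75  0.66  2.15 -0.92  0.55 -0.69] 19.35 0.04419106464817553 [ 5.13978152  0.72459202 -0.17932304]
w18 4094 [ 0.0017 -0.0005  0.0257] front x 0.5793977067634134 y -0.06440003979212577 -0.00446701835926561
 nose [ 0.5864 -0.0344  0.0255] [ 0.5923 -0.0266  0.0277]
w19 4378 [ 0.0062 -0.0008  0.026 ] front x 0.578934160247199 y -0.06454897362061851 -0.004416912765715392
 nose [ 0.5861 -0.0344  0.0262] [ 0.5921 -0.0267  0.0284]
w20 4348 [0.0092 0.0003 0.026 ] front x 0.5790328210362276 y -0.06452758486208912 -0.00441628089488455
 nose [ 0.5858 -0.0347  0.0263] [ 0.5921 -0.0267  0.0284]
```

>>> step_arm --steps "0.035 0 0 0.0005 0; 0.035 0 0 0.0005 0; 0.035 0 0 0.0005 0; 0.035 0 0 0.0005 0; 0.035 0 0 0.0005 0; 0.035 0 0 0.0005 0"

```text
t: 20.0
position: [0.5435, -0.035, 0.0761]
eef_rot: [0.499, -0.5, 0.501, -0.5]
ft_force: [5.3, 0.1, -0.8]
gripper_width: 0.0442
```

```bash
python3 w.py w21; python3 fin.py w21.npz
python3 - <<'E'
from h import *
for f in ('w21',):
    z=np.load(f+'.npz');T,d,p=z['T'],z['d'],z['p'];m,C=cam('wrist',T);X=cloud(m,C,d);hsv=cv2.cvtColor(p,cv2.COLOR_BGR2HSV)
    w=(hsv[...,1]<40)&(hsv[...,2]>150)&(abs(X[...,2]-.026)<.005)&(abs(X[...,0]-.56)<.03)&(abs(X[...,1]+.034)<.036)
    Q=X[w]; A=np.c_[Q[:,:2]-[.543,-.034],np.ones(len(Q))]; print(f,len(Q),np.linalg.lstsq(A,Q[:,2],rcond=None)[0].round(4),'front x',np.percentile(Q[:,0],99))
for i in range(4):
    optics.snapshot('top'); s=robot.observe(); print(s['ft_force'].round(2),s['position'].round(4))
E
```

```text
[[-1.100e-03  1.300e-03  1.000e+00  5.435e-01]
 [-1.000e+00 -2.000e-04 -1.100e-03 -3.500e-02]
 [ 2.000e-04 -1.000e+00  1.300e-03  7.610e-02]
 [ 0.000e+00  0.000e+00  0.000e+00  1.000e+00]] [-0.47  0.75  0.66  2.15 -0.92  0.55 -0.69] 20.0 0.044198380392874735 [ 5.34010299  0.06048975 -0.80055566]
top n 5088 y_tool 1.7979160180788183 tilt [-0.00459459 -0.00795166  1.84564719]
centre tool x,z [-0.44129269 -1.53608184] rms 1.6212364161371664
head 480 [-0.48493201 10.80537415 26.3343463 ]
head ang from z -0.001565791722640869
world top centre [ 0.5419684  -0.03457592  0.07426382]
n 13459 z 0.025692856284048077 bbox [ 0.48087285 -0.08612042  0.02200602] [0.60486498 0.01780873 0.02819622]
((542.7588500976562, -34.2016487121582), (123.98802947998047, 103.74888610839844), 0.24161787331104279) [[480.5, 17.399999618530273], [481.0, -86.30000305175781], [605.0, -85.80000305175781], [604.5, 17.899999618530273]]
floor 29 ((582.54931640625, -34.12948989868164), (8.14240550994873, 19.18705940246582), 0.22256138920783997)
yel 393 [ 0.59692056 -0.03433348  0.00434795] [0.01256177 0.01699957 0.00407596]
shaft top z 0.07372081862510366 1873 collar top 0.07426381639106343
patch 377 [ 0.54836873 -0.0343128   0.07126018]
w21 4351 [ 0.005  -0.0006  0.026 ] front x 0.5789268367224548
[ 5.07  0.16 -1.1 ] [ 0.5435 -0.035   0.0761]
[5.47 0.76 0.04] [ 0.5435 -0.0351  0.0761]
[5.27 1.75 0.56] [ 0.5435 -0.035   0.0761]
[ 5.13 -0.09  0.59] [ 0.5435 -0.035   0.0761]
```

Run:
```python
from plant import robot
print(robot.close_job()); s=robot.observe(); print(s['t'],s['ft_force'].round(1),s['gripper_width'])
```

```text
the job is handed in; nothing more can be done
None
the job is handed in; nothing more can be done
```

I seated the housing, turned the shaft, put the collar on, and handed the job in at about 20 s with the gripper still holding the collar. No verdict is reported, so the numbers below are my own checks, nearly all from the last pictures before hand-in.

- **Housing:** Its top was at 26.0 mm against the plate's 25.7 mm, with a tilt of about 0.005 rad. Its centre was about 1 mm off the pocket's, and the nose was in the slot.
- **Shaft:** After I released it, the flat measured about 0.01 rad from the slot direction. I did not measure that angle again with the collar on, but the yellow patch still sat squarely under the screw.
- **Collar:** This was the smallest of the three. Its top was at 74.3 mm against the shaft end's 73.7 mm, and its tilt was under 0.01 rad. The screw was within about 0.01 rad of the slot direction.
- **Screw contact:** The wrist read a steady 5 N or so along the screw, with the tip against the flat. The force did not drop when I backed off 0.5 mm, so I left it there.
- **Bystanders:** The bottle, tin and tile look unmoved in the last scene picture. I did not measure them.

Two checks were less certain. The circle fit for the collar's centre became noisy (1.6 mm) once the shaft filled the bore, so the 1.5 mm sideways offset rests on the contact force rather than on the pictures. A brief 0.009 rad tilt of the housing under the push came back to 0.005 rad.

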